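Pack the breaker crate on the packing turntable

ROBOT

A 6-joint arm with a two-finger parallel gripper is mounted at the origin on the work surface. World frame = base frame: x ahead of the robot, y to its left, z up, the work surface at z = 0. Lengths are in mm, angles in rad, forces in N, time in s.
With the tool pointing down it reaches from about 275 to 1000 mm from the base axis. Payload 8.4 kg.
Tool frame: the origin (TCP) lies midway between the tips of the shut fingers; the grasp point (between the pads) lies 19 mm behind it; z points along the fingers, y is the line along which they close (so a half turn about z gives the same grasp; the last joint's range is limited). The gripper opens to 85 mm and grips with 20 to 120 N. Pads are 22 mm wide; open, the fingers measure 114 mm over their backs; the gripper's body (76 mm by 85 mm) begins 54 mm behind the grasp point. The pads swing forward as they close: fully open they stand 13 mm farther back than shut.
Start: joints at [1.147, 0.353, 1.633, -0, 1.155, -0.002], TCP at [255.876, 570.224, 231.281] pointing down, gripper open.
Joint ranges: [-2.63, 2.63], [-0.92, 2.1], [0.06, 2.66], [-1.3, 4.44], [0, 2.69], [-3.02, 3.02]. Speed limits (rad/s): [2.22, 2.22, 2.79, 3.14, 3.14, 3.14].

INTERFACE

Orientations are given as [roll, pitch, yaw] about the fixed x, y, z axes, in that order (R = Rz(yaw) Ry(pitch) Rx(roll)).
In Python, from rig import r, cams gives the robot as it stands. The module is installed in compiled form; this text tells all that it offers.
- The arm moves only by the tool send_rows, never from a script. Its argument "targets" is one flat list of numbers, 7 for each row, row after row: the shift along the tool's x, y, z in m, then the turn, a rotation vector about the tool's x, y, z in rad, then the opening, from -1 (shut) to 1 (fully open). In form: [tx, ty, tz, wx, wy, wz, fingers, tx, ty, tz, wx, wy, wz, fingers, ...]. A call has 1 to 12 rows; each row is the pose to reach, as a shift and turn from the pose commanded when the call began, along the tool's axes at that moment; what a row does not reach only later rows make up. A row lasts 1/12 s, in which the tool goes at most 41.7 mm and 7.16 degrees, less where a joint would pass 70% of its speed; a pose out of reach is approached as far as the arm can. A call with a gripper value outside its range is refused whole. The fingers move at their own pace and stop on an object; "grip_force" is the grip in N (left out, the last holds). Time passes only in rows, so rows that repeat a pose let the fingers close. It gives the time, the measured TCP pose, the force, the opening and the grip force at its end, in the units of the state.
- r.sense(): the state, without advancing time (a new reading comes with each control period).
- cams.grab_frame(name): name is "scene" or "side" or "wrist"; returns a dict with "color" (480x640x3 uint8, blue, green, red), "fx", "fy", "cx", "cy" (pixels), "xyz" and "attitude" of the camera in the world. Camera axes: x right, y down, z forward; pixel columns grow to the right and rows downward; lengths in mm; the calibration is good to about 2 mm. A picture is of the moment at which its call begins. There is no depth.
- r.sign_off(): hands the job in; it is judged then, once.
The state is a dict: "clock": time; "qpos": joint angles; "qvel": joint speeds; "joint_efforts": joint torques, N m; "eef_pos": TCP position; "tcp_rot": TCP orientation; "contact_force": force on the tool from outside, world axes, zero at the start; "wrist_torque": the same for the moment, N m; "opening": opening from 0.0 (shut) to 1.0 (fully open); "grasp_force": force on a finger pad.
Only numpy, scipy, OpenCV 4.12 (cv2) and the standard library are available. Lean on these libraries where they do the work, as an engineer would, in place of code of your own. Each camera call takes 0.05 s, during which the arm holds its last target. There are 200 camera calls.

TASK

Turn the packing turntable into its loading detent (the yellow-topped post in front of the plywood crate, on the robot's side), then flip the red cam lever fully over to free the lid, slide the lid fully open and stand every red breaker module that is on the bench upright on the floor of the crate, one to a bay. Then slide the lid fully shut, flip the lever fully back to lock it, and only then turn the crate a quarter turn anticlockwise (seen from above) into its dispatch detent. Leave the other things on the bench where they are.

Things in the scene. Friction and masses are not known exactly. Their poses are not given: they have to be found in the camera images.
- turntable (a joint): Angle of the aluminium turntable (300 mm across, top face 40 mm above the bench), rad, growing anticlockwise from above. 0 = loading detent (post on the robot's side), 1.571 = dispatch detent; range -0.35 to 1.95. Within about 0.05 rad of a detent a sprung roller centres the table; in or out takes about 10 N at the post, elsewhere about 2 N. It stays where it is left.
- turn_axis (a point): Centre of the turntable's top face, on its vertical turning axis, 40 mm above the bench.
- turn_post (a point): Top of the upright round post (20 mm thick, 85 mm tall, yellow upper part) by which the turntable is turned; 125 mm from the axis, top 125 mm above the bench, 57 mm of free space between it and the crate's side.
- crate_in (a point): Middle of the plywood crate's inner floor, 48 mm above the bench; the crate is screwed to the turntable. Axes turn with the crate: x across it, away from the post, y along it towards the lever end, z up. Outside 116 (x) by 202 (y) mm, inside 100 by 186 mm and 84 mm deep, rim 132 mm above the bench. 
- bay0 (a point): Middle of the floor of one of the crate's three bays (the -y one). Each bay is 100 mm long (x of this point) and 58 mm wide (y); the partitions between bays are 6 mm thick and 40 mm high, the outer walls rise 84 mm above this floor. Axes turn with the crate; z up.
- bay1 (a point): Middle of the floor of one of the crate's three bays (the middle one). Each bay is 100 mm long (x of this point) and 58 mm wide (y); the partitions between bays are 6 mm thick and 40 mm high, the outer walls rise 84 mm above this floor. Axes turn with the crate; z up.
- bay2 (a point): Middle of the floor of one of the crate's three bays (the +y one). Each bay is 100 mm long (x of this point) and 58 mm wide (y); the partitions between bays are 6 mm thick and 40 mm high, the outer walls rise 84 mm above this floor. Axes turn with the crate; z up.
- lid (a joint): Travel of the plywood sliding lid, m: 0 = fully shut, 0.105 = fully open. It slides along the crate's +x (away from the post); 116 by 202 by 10 mm, top face 143 mm above the bench. About 2 N moves it; it stays where it is left. Locked by the lever, it moves 3 mm at most.
- lid_handle (a point): Middle of the top of the black upright handle bar on the lid: 12 mm thick (crate x), 70 mm long (crate y), 40 mm high, top 183 mm above the bench.
- lever (a joint): Angle of the red cam lever at the crate's +y end, rad, clockwise from above: 0 = locked (arm along crate -x), 1.57 = free (arm along crate +y, outwards), stop at 1.6. The lid passes only when it is beyond about 0.5. About 1 N at the knob turns it; it stays where it is left. It cannot swing home unless the lid is shut within 2 mm.
- lever_knob (a point): Top of the upright round knob (18 mm thick, 42 mm of it above the arm) at the end of the lever arm, 65 mm from the pivot; top 183 mm above the bench, the arm's top face 141 mm.
- lever_pivot (a point): The lever's vertical turning axis, at the top of its hub, 143 mm above the bench; at crate x 20 mm, y 133 mm.
- breaker1: Red breaker module standing upright: 80 mm long (its x), 44 wide (its y), 40 high, with a black grip rib along the middle of its top, 60 mm long (x), 18 thick (y), 34 high, so 74 mm in all; about 300 g. Origin: centre of the underside, z up. 2 or 3 modules are on the bench in a run; a missing one reads None.
- breaker2: Red breaker module standing upright: 80 mm long (its x), 44 wide (its y), 40 high, with a black grip rib along the middle of its top, 60 mm long (x), 18 thick (y), 34 high, so 74 mm in all; about 300 g. Origin: centre of the underside, z up. 2 or 3 modules are on the bench in a run; a missing one reads None.
- breaker3: Red breaker module standing upright: 80 mm long (its x), 44 wide (its y), 40 high, with a black grip rib along the middle of its top, 60 mm long (x), 18 thick (y), 34 high, so 74 mm in all; about 300 g. Origin: centre of the underside, z up. 2 or 3 modules are on the bench in a run; a missing one reads None.
- screwdriver: Screwdriver 200 mm long with blue handle, lying; not part of the job.
- driver: Green and black cordless driver lying on its side, about 190 by 190 mm, 55 mm high; not part of the job.
- carton: Closed cardboard carton 130 by 100 by 90 mm; not part of the job.
- tape: Amber roll of packing tape, 100 mm across, 45 mm high; not part of the job.
- bottle: Amber bottle, 60 mm across, 170 mm tall, upright; not part of the job.
- relay: Black block with a grey band, 70 by 70 by 50 mm (not a red breaker module); not part of the job.

How it is judged:
By the outcome, as a careful person would: the job done as asked, in the order asked, and still so for the second after the job is handed in, with the robot touching nothing.
Of breaker1, breaker2, breaker3 only 2 to 3 are there at a start; the rules pass over those that are not, and their reading is None.
At some moment in a run one of breaker1, breaker2, breaker3 may be knocked a few centimetres aside while the robot is not near it.
It also fails if it takes over 192 s, if anything falls off the work surface, if the arm or the gripper's body presses on something with over 40 N, if the wrist force passes 120 N, or if a joint passes its speed limit or range.

## Working session

There is one attempt and no reset: what is moved stays moved. The work goes in short steps, Python scripts to look and compute and a tool call to move; the robot and the scene stay as the last step left them, time stands still between calls to the robot, and variables do not carry over. Pictures are saved under pics/ and viewed, at most 14 in all, crops included, and the job is handed in when it is done.

Besides the shell and the picture viewer there is one more tool, called after "Request:" as a command line: name --argument value ..., lists and objects as JSON in quotes. send_rows: Moves the arm, as the interface text tells. Its arguments: {"type":"object","properties":{"targets":{"type":"array"},"grip_force":{"type":"number"}},"required":["targets"]}

```bash
mkdir -p pics; cat > h.py <<'E'
import numpy as np, cv2
from scipy.spatial.transform import Rotation as R
from rig import r, cams
def grab(n,save=None):
    f=cams.grab_frame(n)
    if save: cv2.imwrite('pics/'+save,f['color'])
    return f
E
python3 - <<'E'
from h import *
s=r.sense(); print(s)
for n in ['scene','side','wrist']:
    f=grab(n,n+'0.png'); print(n,f['xyz'],f['attitude'],f['fx'],f['fy'],f['cx'],f['cy'])
E
```

```text
{'clock': 0.0, 'qpos': array([ 1.14661506e+00,  3.53647454e-01,  1.63410917e+00, -6.20464119e-06,
        1.15518377e+00, -2.38826296e-03]), 'qvel': array([-4.52904377e-04, -4.65831147e-04, -4.02195900e-05,  3.80951784e-04,
        7.32437949e-04, -4.41596888e-05]), 'joint_efforts': array([ 6.05377465e-06, -6.05241108e+01, -3.42066765e+01,  4.01804550e-05,
        9.31218354e-03,  7.88691608e-06]), 'eef_pos': array([255.68063381, 569.80961592, 230.57278913]), 'tcp_rot': array([-3.14024490e+00,  2.45428318e-06,  2.71980216e+00]), 'contact_force': array([ 0.17521656,  0.49326969, -0.00868271]), 'wrist_torque': array([-0.00200881, -0.00148549, -0.02209052]), 'grasp_force': 0.0, 'opening': 0.9990513843991912}
scene [ 942.46726496  741.97349772 1354.42862045] [-2.55725506 -0.00965366  2.65660209] 544.0219236287571 544.0219236287571 313.3077797994397 240.75157629701013
side [-112.03550469 -654.86637418 1216.00096347] [-2.44277695 -0.01512466 -0.77569942] 604.6823251175023 604.6823251175023 319.41512443365446 239.68858918331142
wrist [178.76848889 604.54229784 374.11886385] [2.80858109 0.00286961 1.14982724] 382.6235501692112 382.6235501692112 313.18735115359794 236.81617763228343
```

View pics/scene0.png

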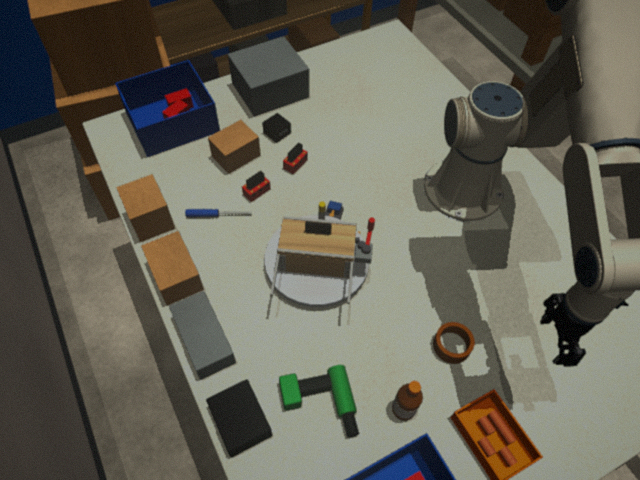

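View pics/side0.png

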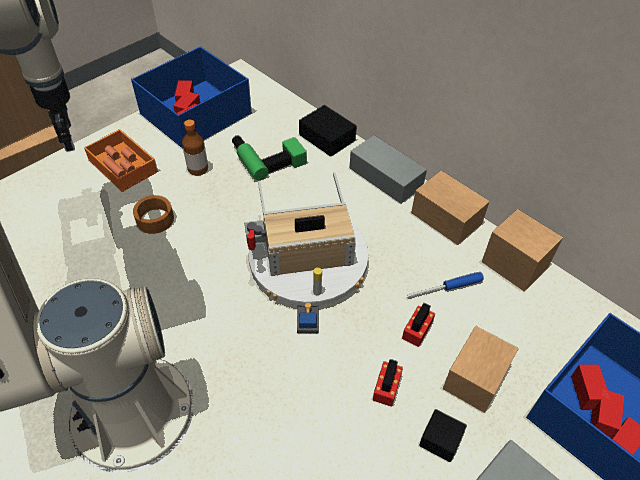

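The scene view shows the crate at about (318,245), the yellow post at (322,207), the red lever knob at (371,222) and two breakers at (256,185) and (295,157). The side view has the post at (318,272), the knob at (251,238) and the breakers at (419,324) and (388,381). Next I triangulate these.

```bash
cat >> h.py <<'E'
def ray(f,uv):
    d=R.from_euler('xyz',f['attitude']).apply([(uv[0]-f['cx'])/f['fx'],(uv[1]-f['cy'])/f['fy'],1.])
    return np.array(f['xyz']),d/np.linalg.norm(d)
def onz(f,uv,z):
    o,d=ray(f,uv); return o+d*(z-o[2])/d[2]
def tri(f,a,g,b):
    o,d=ray(f,a); p,e=ray(g,b)
    t=np.linalg.lstsq(np.c_[d,-e],p-o,rcond=None)[0]
    x,y=o+t[0]*d,p+t[1]*e; return (x+y)/2,np.linalg.norm(x-y)
def mask(f,c):
    h,s,v=cv2.split(cv2.cvtColor(f['color'],cv2.COLOR_BGR2HSV))
    return {'red':((h<6)|(h>174))&(s>170)&(v>70),'yel':(h>20)&(h<34)&(s>150)&(v>80),'blk':(v<50)}[c].astype(np.uint8)
def blobs(m,lo=8,hi=5000,roi=None):
    n,l,st,ce=cv2.connectedComponentsWithStats(m); o=[]
    for i in range(1,n):
        if lo<=st[i,4]<=hi and (roi is None or (roi[0]<ce[i][0]<roi[2] and roi[1]<ce[i][1]<roi[3])): o.append((ce[i].round(1),st[i]))
    return o
E
python3 - <<'E'
from h import *
F={n:grab(n) for n in('scene','side')}
roi={'scene':(220,120,400,320),'side':(220,180,480,470)}
for n in F:
    for c in('red','yel','blk'):
        for b in blobs(mask(F[n],c),8,3000,roi[n]): print(n,c,b[0],b[1])
for n in F:
    x0,y0,x1,y1=roi[n]; 
    print(n)
cv2.imwrite('pics/z1.png',np.hstack([cv2.resize(F['scene']['color'][185:315,250:390],None,fx=2.8,fy=2.8,interpolation=cv2.INTER_CUBIC),cv2.resize(F['side']['color'][190:320,240:380],None,fx=2.8,fy=2.8,interpolation=cv2.INTER_CUBIC)]))
E
```

```text
scene red [298.6 157.8] [293 153  12  11  48]
scene red [288.5 163. ] [284 160  11   7  28]
scene red [265.9 179.9] [264 178   5   5   9]
scene red [258.4 186.8] [252 182  14  11  51]
scene red [246.7 190. ] [243 186   9   9  33]
scene red [371.3 220.2] [369 218   5   5  19]
scene red [368.2 237.2] [366 231   5  14  38]
scene yel [321.7 204.4] [319 202   6   6  29]
scene blk [276.2 127.6] [263 114  28  28 509]
scene blk [294.7 152.3] [288 144  14  18 135]
scene blk [254.7 180.1] [247 172  17  17 166]
scene blk [328.6 210.5] [327 209   4   4  11]
scene blk [336.9 212.3] [335 211   6   4  18]
scene blk [317.6 227.7] [305 222  26  12 246]
scene blk [364.9 251.6] [362 251   7   2   8]
scene blk [361.4 260.4] [355 259  15   3  27]
side red [250.7 239.3] [247 230   8  20 117]
side red [414.9 313.2] [412 309   6   8  24]
side red [416. 331.] [402 311  33  36 381]
side red [386.2 387.4] [373 362  29  44 492]
side yel [317.3 273.3] [314 267   8  14  84]
side blk [408.  184.7] [404 181   9   8  11]
side blk [406.6 196.9] [398 189  17  14  30]
side blk [309.1 223.6] [295 216  30  16 383]
side blk [259.8 233.4] [254 231  12   6  33]
side blk [420.1 317.4] [411 304  19  28 251]
side blk [427.4 328. ] [426 325   4   7   8]
side blk [307.  331.5] [297 330  21   4  45]
side blk [389.  375.6] [382 360  15  32 268]
side blk [442.3 435.4] [ 420  410   46   52 1451]
scene
side
```

View pics/z1.png

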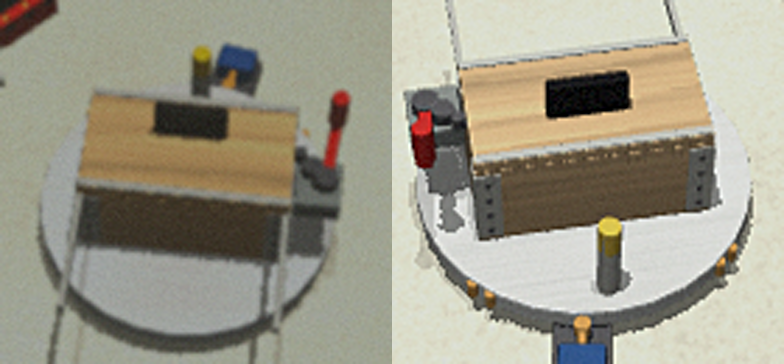

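The crop shows the knob top (scene 371.5,219; side 251.4,232), the post top (scene 322,204; side 318,271), the handle and the unlocked-looking geometry. The post is a little off the roller.

```bash
python3 - <<'E'
from h import *
a,b=grab('scene'),grab('side')
for n,u,v in[('post',(322,203.9),(317.8,271)),('knob',(371.5,219),(251.3,232))]: print(n,tri(a,u,b,v))
def rect(f,c,roi,z,lo=100):
    m=mask(f,c); n,l,st,ce=cv2.connectedComponentsWithStats(m)
    for i in range(1,n):
        if st[i,4]>=lo and roi[0]<ce[i][0]<roi[2] and roi[1]<ce[i][1]<roi[3]:
            ys,xs=np.where(l==i); P=np.array([onz(f,p,z)[:2] for p in zip(xs,ys)],np.float32)
            q=cv2.minAreaRect(P); print(c,z,np.round(q[0]),np.round(q[1]),round(q[2],1)); 
for f,ro in((a,(240,130,340,240)),(b,(290,200,440,400))):
    rect(f,'blk',(ro),183); rect(f,'blk',ro,74); 
print(tri(a,(294.7,149),b,(389,371)),tri(a,(254.7,177),b,(420.1,314)))
# lid corners (top face z=143): scene crop px
for x,y in[(97,92),(298,108),(296,207),(78,187)]: print('lid sc',onz(a,(250+x/2.8,185+y/2.8),143).round())
for x,y in[(68,67),(298,42),(322,132),(80,158)]: print('lid sd',onz(b,(240+x/2.8,190+y/2.8),143).round())
for x,y in[(190,325)]: print('det',onz(b,(240+x/2.8,190+y/2.8),40).round())
E
```

```text
post (array([473.485656  , -73.55268779, 123.7305579 ]), np.float64(3.825676327811231))
knob (array([406.78300493,  73.51180334, 188.99305184]), np.float64(5.477431833765365))
blk 183 [ 476. -234.] [67. 23.] 26.6
blk 183 [ 621. -193.] [63. 29.] 16.0
blk 183 [542.  31.] [32. 65.] 56.3
blk 74 [ 432. -325.] [73. 26.] 26.6
blk 74 [ 592. -280.] [69. 32.] 16.0
blk 74 [505. -35.] [35. 71.] 56.3
blk 183 [524.   5.] [40. 70.] 55.7
blk 183 [ 511. -333.] [69. 19.] 17.4
blk 183 [ 369. -375.] [66. 16.] 26.8
blk 74 [591.  74.] [44. 78.] 55.7
blk 74 [ 577. -299.] [76. 21.] 17.4
blk 74 [ 419. -345.] [73. 18.] 26.8
(array([ 426.35585815, -338.11079655,   73.68263825]), np.float64(0.43629164098679596)) (array([ 585.53289211, -292.6100306 ,   70.85575223]), np.float64(1.118548197296229))
lid sc [593. -64. 143.]
lid sc [428.  43. 143.]
lid sc [487. 140. 143.]
lid sc [658.  26. 143.]
lid sd [492. 127. 143.]
lid sd [656.  11. 143.]
lid sd [596. -74. 143.]
lid sd [433.  44. 143.]
det [432. -87.  40.]
```

```bash
python3 - <<'E'
from h import *
b=grab('side')
for u in [(268.6,291.8),(275,296.4),(357.9,285.7),(361.8,279.3),(308.5,307),(308.5,320)]:
  for z in (30,40):
    p=onz(b,u,z); d=p[:2]-[543,31]; print(u,z,p.round(),np.degrees(np.arctan2(d[1],d[0]))%360,np.hypot(*d))
cv2.imwrite('pics/z2.png',cv2.resize(b['color'][260:345,240:385],None,fx=5,fy=5,interpolation=cv2.INTER_CUBIC))
E
```

```text
(268.6, 291.8) 30 [397.  12.  30.] 187.43333377736167 146.8992676996012
(268.6, 291.8) 40 [393.   6.  40.] 189.32629665848353 151.96839826130093
(275, 296.4) 30 [399.  -8.  30.] 195.38357713272887 148.85052361249998
(275, 296.4) 40 [395. -14.  40.] 196.9080889966285 154.50944697982408
(357.9, 285.7) 30 [ 564. -123.   30.] 277.8420988733571 155.91556129529653
(357.9, 285.7) 40 [ 559. -128.   40.] 275.5954349996131 159.69903367576157
(361.8, 279.3) 30 [ 585. -117.   30.] 285.87421963838864 153.80036893723013
(361.8, 279.3) 40 [ 579. -121.   40.] 283.3527086446936 156.70707416995327
(308.5, 307) 30 [436. -85.  30.] 227.36005588361564 157.98734379359215
(308.5, 307) 40 [431. -90.  40.] 227.30940701196056 164.65069911815218
(308.5, 320) 30 [ 411. -111.   30.] 227.14973776807923 193.75817673112385
(308.5, 320) 40 [ 407. -116.   40.] 227.11646907552185 200.12037306471896
```

View pics/z2.png

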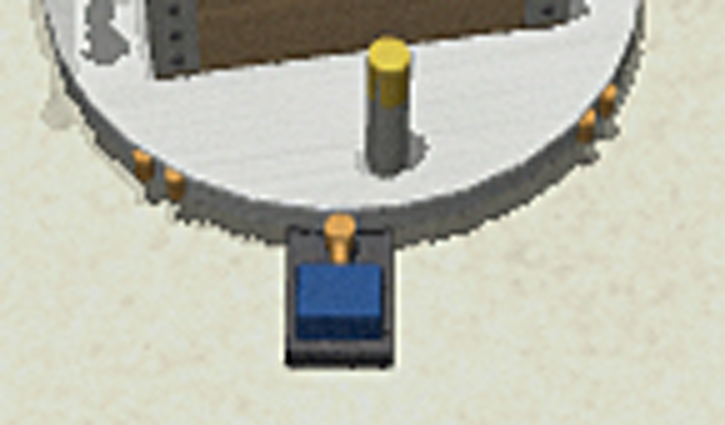

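The two orange peg pairs lie 90° apart, at about 192° and 281° around the axis (543,31), and the roller sits at 227°. The table therefore has to turn about 53.5° clockwise, which puts the post at 183°, pointing at the robot as the task says. I'll move above the post.

```bash
cat >> h.py <<'E'
def go(*pts):
    s=r.sense(); Rt=R.from_euler('xyz',s['tcp_rot'])
    print('at',np.round(s['eef_pos'],1),np.degrees(s['tcp_rot'][2]).round(1),'t',round(s['clock'],1),'op',round(s['opening'],2))
    for x,y,z,yaw in pts:
        d=Rt.inv().apply(np.array([x,y,z])-s['eef_pos'])/1000
        w=(Rt.inv()*R.from_euler('xyz',[np.pi,0,np.radians(yaw)])).as_rotvec()
        print((x,y,z,yaw),d.round(4),w.round(4),'n>=',np.ceil(max(np.linalg.norm(d)/.0417,np.linalg.norm(w)/.125)))
E
python3 -c "
from h import *
go((473,-73,240,236.5),(473,-73,95,236.5))"
```

```text
at [255.9 570.2 231.2] 155.8 t 0.4 op 1.0
(473, -73, 240, 236.5) [-0.4614 -0.4979 -0.0087] [-2.0000e-04 -1.0000e-04 -1.4079e+00] n>= 17.0
(473, -73, 95, 236.5) [-0.4614 -0.4979  0.1363] [-2.0000e-04 -1.0000e-04 -1.4079e+00] n>= 17.0
```

Request:
send_rows --targets '[-0.461,-0.498,-0.009,0,0,-1.408,1,-0.461,-0.498,-0.009,0,0,-1.408,1,-0.461,-0.498,-0.009,0,0,-1.408,1,-0.461,-0.498,-0.009,0,0,-1.408,1,-0.461,-0.498,-0.009,0,0,-1.408,1,-0.461,-0.498,-0.009,0,0,-1.408,1,-0.461,-0.498,-0.009,0,0,-1.408,1,-0.461,-0.498,-0.009,0,0,-1.408,1,-0.461,-0.498,-0.009,0,0,-1.408,1,-0.461,-0.498,-0.009,0,0,-1.408,1,-0.461,-0.498,-0.009,0,0,-1.408,1,-0.461,-0.498,-0.009,0,0,-1.408,1]'

```text
clock: 1.4
eef_pos: [402.9, 137.4, 237.7]
tcp_rot: [-3.141, 0.001, -2.193]
contact_force: [0.9, 0.8, -0.1]
opening: 1.002
grasp_force: 0.0
```

```bash
python3 -c "
from h import *
go((473,-73,240,236.5),(473,-73,95,236.5))"
```

```text
at [402.9 137.4 237.7] -125.7 t 1.4 op 1.0
(473, -73, 240, 236.5) [ 0.1301 -0.1797 -0.0023] [-0.0005  0.0006 -0.0376] n>= 6.0
(473, -73, 95, 236.5) [ 0.1302 -0.1796  0.1427] [-0.0005  0.0006 -0.0376] n>= 7.0
```

Request:
send_rows --targets '[0.13,-0.18,-0.002,0,0,-0.038,1,0.13,-0.18,-0.002,0,0,-0.038,1,0.13,-0.18,-0.002,0,0,-0.038,1,0.13,-0.18,-0.002,0,0,-0.038,1,0.13,-0.18,-0.002,0,0,-0.038,1,0.13,-0.18,-0.002,0,0,-0.038,1,0.13,-0.18,-0.002,0,0,-0.038,1,0.13,-0.18,-0.002,0,0,-0.038,1]'

```text
clock: 2.07
eef_pos: [471.8, -72.3, 239.2]
tcp_rot: [3.141, 0.0, -2.163]
contact_force: [-1.4, -0.7, 0.2]
opening: 1.0
grasp_force: 0.0
```

```bash
python3 - <<'E'
from h import *
f=grab('wrist','w1.png')
for b in blobs(mask(f,'yel'),30): print(b, onz(f,b[0],124))
for b in blobs(mask(f,'red'),30): print('red',b[0],b[1], onz(f,b[0],183))
go((473,-73,95,236.5))
E
```

```text
(array([310.8, 224.1]), array([304, 220,  15,   9,  98], dtype=int32)) [470.40815246 -77.20656779 124.        ]
red [59.5 59.6] [  19    2   74  115 2149] [ 513.57913667 -226.62714577  183.        ]
red [492.2 360.6] [487 352  12  18  82] [415.96998633  44.26326381 183.        ]
red [528.7 381.2] [515 371  26  23 402] [403.4392189   71.40499921 183.        ]
at [471.5 -71.4 239.2] -123.8 t 2.1 op 1.0
(473, -73, 95, 236.5) [ 0.0005 -0.0022  0.1442] [ 0.0009  0.     -0.0057] n>= 4.0
```

View pics/w1.png

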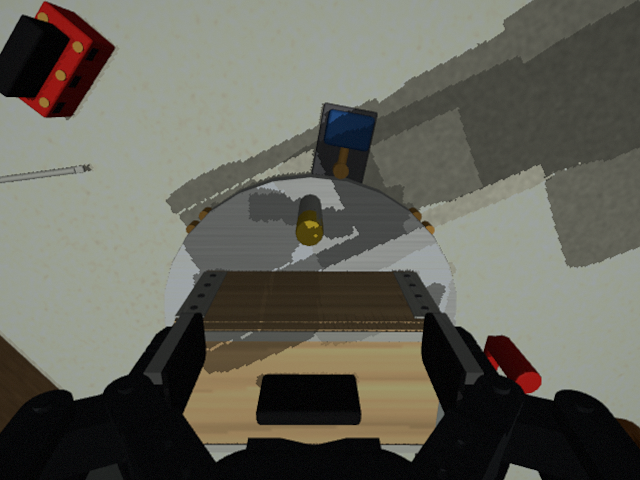

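Wrist view: post top at (309,232), i.e. about (473,-75), which agrees with the two-view fix. The fingers straddle it, so I descend and grip.

Request:
send_rows --targets '[0.001,-0.003,0.075,0,0,0,1,0.001,-0.003,0.146,0,0,0,1,0.001,-0.003,0.146,0,0,0,1,0.001,-0.003,0.146,0,0,0,1,0.001,-0.003,0.146,0,0,0,1,0.001,-0.003,0.146,0,0,0,-1,0.001,-0.003,0.146,0,0,0,-1,0.001,-0.003,0.146,0,0,0,-1,0.001,-0.003,0.146,0,0,0,-1,0.001,-0.003,0.146,0,0,0,-1,0.001,-0.003,0.146,0,0,0,-1,0.001,-0.003,0.146,0,0,0,-1]' --grip_force 30

```text
clock: 3.12
eef_pos: [474.8, -74.5, 94.6]
tcp_rot: [-3.14, 0.001, -2.16]
contact_force: [-1.2, 0.8, 8.0]
opening: 0.225
grasp_force: 29.5
```

```bash
python3 - <<'E'
from h import *
C=np.array([543.,31]); s=r.sense(); p=s['eef_pos'][:2]; v=p-C; L=[]
print(s['contact_force'],s['grasp_force'],np.hypot(*v),np.degrees(np.arctan2(v[1],v[0])))
y0=np.degrees(s['tcp_rot'][2])
for k in range(1,11):
    a=-np.radians(5.35*k); c=C+[np.cos(a)*v[0]-np.sin(a)*v[1],np.sin(a)*v[0]+np.cos(a)*v[1]]
    L.append((*c.round(1),s['eef_pos'][2],y0-5.35*k))
go(*L)
E
```

```text
[-1.17297784  0.75598042  7.9805228 ] 29.482762813568115 125.62565524081526 -122.88036000941266
at [474.8 -74.5  94.6] -123.8 t 3.1 op 0.23
(np.float64(465.3), np.float64(-67.7), np.float64(94.64222032552101), np.float64(-129.12656321499554)) [-0.0004  0.0117 -0.    ] [-0.0019  0.001   0.0934] n>= 1.0
(np.float64(456.4), np.float64(-60.0), np.float64(94.64222032552101), np.float64(-134.47656321499554)) [-0.0018  0.0234 -0.    ] [-0.0019  0.0011  0.1867] n>= 2.0
(np.float64(448.3), np.float64(-51.5), np.float64(94.64222032552101), np.float64(-139.82656321499553)) [-0.0044  0.0348 -0.0001] [-0.0018  0.0012  0.2801] n>= 3.0
(np.float64(441.0), np.float64(-42.3), np.float64(94.64222032552101), np.float64(-145.17656321499553)) [-0.008   0.046  -0.0001] [-0.0018  0.0013  0.3735] n>= 3.0
(np.float64(434.6), np.float64(-32.5), np.float64(94.64222032552101), np.float64(-150.52656321499552)) [-0.0126  0.0568 -0.0001] [-0.0017  0.0014  0.4669] n>= 4.0
(np.float64(429.2), np.float64(-22.1), np.float64(94.64222032552101), np.float64(-155.87656321499554)) [-0.0182  0.067  -0.0001] [-0.0017  0.0015  0.5602] n>= 5.0
(np.float64(424.7), np.float64(-11.3), np.float64(94.64222032552101), np.float64(-161.22656321499554)) [-0.0247  0.0768 -0.0001] [-0.0016  0.0015  0.6536] n>= 6.0
(np.float64(421.3), np.float64(-0.1), np.float64(94.64222032552101), np.float64(-166.57656321499553)) [-0.0321  0.0858 -0.0001] [-0.0015  0.0016  0.747 ] n>= 6.0
(np.float64(418.9), np.float64(11.4), np.float64(94.64222032552101), np.float64(-171.92656321499553)) [-0.0403  0.0942 -0.0001] [-0.0015  0.0017  0.8404] n>= 7.0
(np.float64(417.6), np.float64(23.1), np.float64(94.64222032552101), np.float64(-177.27656321499552)) [-0.0493  0.1018 -0.0002] [-0.0014  0.0018  0.9337] n>= 8.0
```

Request:
send_rows --targets '[0,0.012,0,0,0,0.093,-1,-0.002,0.023,0,0,0,0.187,-1,-0.004,0.035,0,0,0,0.28,-1,-0.008,0.046,0,0,0,0.374,-1,-0.0125,0.057,0,0,0,0.467,-1,-0.018,0.067,0,0,0,0.56,-1,-0.0245,0.077,0,0,0,0.654,-1,-0.032,0.086,0,0,0,0.747,-1,-0.04,0.094,0,0,0,0.84,-1,-0.049,0.102,0,0,0,0.934,-1,-0.049,0.102,0,0,0,0.934,-1,-0.049,0.102,0,0,0,0.934,-1]'

```text
clock: 4.12
eef_pos: [418.7, 24.4, 94.7]
tcp_rot: [3.14, 0.005, -3.095]
contact_force: [2.9, 7.1, 2.6]
opening: 0.22
grasp_force: 32.8
```

```bash
python3 - <<'E'
from h import *
f=grab('side'); c=f['color'][190:345,230:385]
g=grab('scene')['color'][190:345,250:405]
cv2.imwrite('pics/z3.png',np.hstack([cv2.resize(x,None,fx=2.5,fy=2.5,interpolation=cv2.INTER_CUBIC) for x in(g,c)]))
go((430,130,250,180))
E
```

```text
at [418.7  24.2  94.7] -177.3 t 4.2 op 0.23
(430, 130, 250, 180) [-0.017   0.1054 -0.1551] [0.0016 0.005  0.0467] n>= 5.0
```

View pics/z3.png

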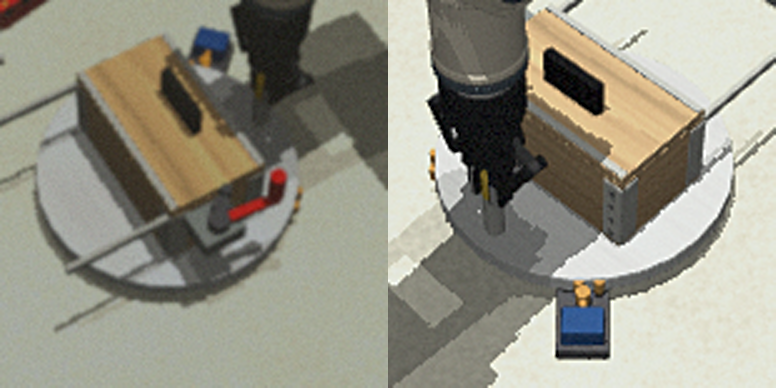

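The table has turned; the roller seems just short of centred between its pegs (583,293). The +y force on the tool suggests it is being drawn in, so I go a little further, then release and check.

Request:
send_rows --targets '[0,0.002,0,0,0,0.02,-1,0,0.004,0,0,0,0.035,-1,0,0.004,0,0,0,0.035,-1,0,0.004,0,0,0,0.035,-1]'

```text
clock: 4.55
eef_pos: [418.6, 27.7, 94.7]
tcp_rot: [3.141, 0.005, -3.131]
contact_force: [3.8, 5.3, 7.6]
opening: 0.222
grasp_force: 33.2
```

Request:
send_rows --targets '[0,0,0,0,0,0,0.3,0,0,0,0,0,0,0.3,0,0,0,0,0,0,0.3,0,0,0,0,0,0,0.3,0,0,-0.04,0,0,0,0.3,0,0,-0.08,0,0,0,0.3,0,0,-0.12,0,0,0,0.3,0,0,-0.155,0,0,0,0.3,0,0,-0.155,0,0,0,0.3,0,0,-0.155,0,0,0,0.3]'

```text
clock: 5.38
eef_pos: [417.1, 27.0, 250.1]
tcp_rot: [3.142, 0.004, -3.13]
contact_force: [0.3, 0.2, -0.9]
opening: 0.647
grasp_force: 0.0
```

```bash
python3 - <<'E'
from h import *
a,f=grab('scene'),grab('side'); c=f['color'][190:345,230:385]
cv2.imwrite('pics/z4.png',np.hstack([cv2.resize(c,None,fx=2.5,fy=2.5,interpolation=cv2.INTER_CUBIC),cv2.resize(grab('wrist')['color'],(517,388))]))
for n,g in(('sc',a),('sd',f)):
  for k in('red','yel','blk'):
    for b in blobs(mask(g,k),8,700,(220,120,440,330)): print(n,k,b[0],b[1])
go((430,130,250,180))
E
```

```text
sc red [301.9 154.5] [298 151   9   8  28]
sc red [296.3 160.5] [294 158   6   6  22]
sc red [288.7 163. ] [284 160  11   7  30]
sc red [255.6 187. ] [243 178  26  17  98]
sc red [359.4 262.2] [357 260   6   6  26]
sc red [347.  274.1] [340 271  16   8  67]
sc yel [357.4 222.5] [355 220   5   6  22]
sc blk [276.1 127.6] [263 114  27  28 502]
sc blk [370.2 135.6] [366 131  10  10  83]
sc blk [294.7 152.4] [288 144  14  18 133]
sc blk [254.8 180.1] [247 172  17  17 165]
sc blk [439.7 186.7] [438 183   5   7  11]
sc blk [328.6 210.4] [327 209   4   4  13]
sc blk [336.9 212.4] [335 211   5   4  19]
sc blk [322.3 230.3] [315 217  15  27 175]
sc blk [324.  283.2] [322 280   5   7  13]
sc blk [338.2 286.9] [333 284  12   7  17]
sd red [414.9 313.3] [412 309   6   8  24]
sd yel [269.3 261.9] [266 256   8  13  85]
sd blk [235.4 141.3] [232 136   7  12  53]
sd blk [259.  168.8] [255 168   9   3  12]
sd blk [412.7 181.1] [409 178   9   7  10]
sd blk [420.7 183.2] [418 179   6   8  11]
sd blk [303.4 222.3] [292 209  24  27 314]
sd blk [420.1 317.4] [411 304  19  28 250]
at [415.  27. 247.] -179.3 t 5.5 op 0.65
(430, 130, 250, 180) [-0.0162  0.1029 -0.0031] [-0.0002 -0.0027  0.0121] n>= 3.0
```

View pics/z4.png

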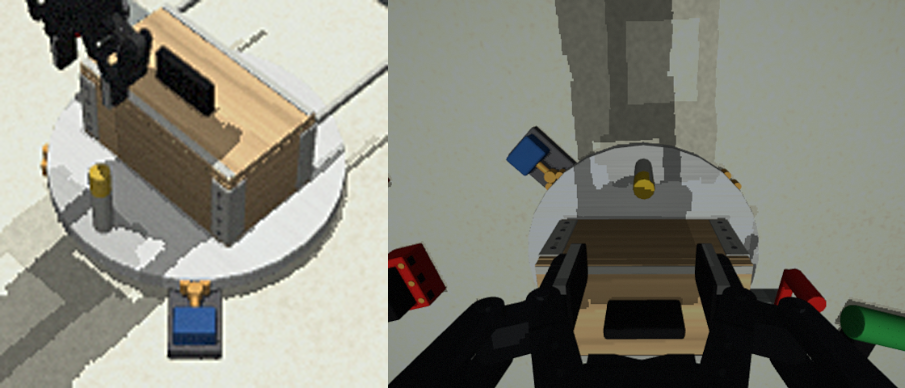

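The roller now sits centrally between its two pegs (side crop 195,290), so the table is in the loading detent. Next I measure the knob and the crate yaw.

```bash
python3 - <<'E'
from h import *
a,f,w=grab('scene'),grab('side'),grab('wrist')
def P(f,k,z,lo=15,hi=20000,roi=(0,0,640,480)):
    m=mask(f,k); n,l,st,ce=cv2.connectedComponentsWithStats(m)
    for i in range(1,n):
        if lo<=st[i,4]<=hi and roi[0]<ce[i][0]<roi[2] and roi[1]<ce[i][1]<roi[3]:
            ys,xs=np.where(l==i); p=np.array([onz(f,q,z)[:2] for q in zip(xs,ys)],np.float32)
            q=cv2.minAreaRect(p); print(k,z,ce[i].round(),np.round(q[0]),np.round(q[1]),round(q[2],1))
print('knob scene',onz(a,(359.4,261.8),183))
P(w,'red',183,200); P(w,'yel',124,30); P(w,'blk',183,3000,9000,(250,360,370,420))
P(a,'blk',183,150,300,(310,215,335,245)); P(f,'blk',183,250,400,(290,205,320,240))
P(a,'yel',124); P(f,'yel',124)
E
```

```text
knob scene [497.79657676 171.53940451 183.        ]
red 183 [ 25. 349.] [ 482. -159.] [47. 18.] 14.9
red 183 [533. 376.] [496. 172.] [17. 10.] 48.2
yel 124 [191. 209.] [402. -62.] [10.  2.] 47.5
yel 124 [318. 229.] [416.  30.] [19. 10.] 76.0
blk 183 [317. 396.] [515.  30.] [40. 68.] 1.6
blk 183 [322. 230.] [535.  43.] [83. 20.] 89.7
blk 183 [303. 222.] [517.  18.] [88. 31.] 90.0
yel 124 [358. 222.] [414.  31.] [17.  8.] 71.3
yel 124 [269. 262.] [413.  20.] [35. 16.] 48.8
```

```bash
python3 - <<'E'
from h import *
go((496,167,260,91.5))
E
```

```text
at [415.3  27.  247.1] -179.3 t 5.7 op 0.65
(496, 167, 260, 91.5) [-0.0824  0.139  -0.0132] [-0.0023 -0.0021  1.5569] n>= 13.0
```

Request:
send_rows --targets '[-0.082,0.139,-0.013,0,0,1.557,0,-0.082,0.139,-0.013,0,0,1.557,0,-0.082,0.139,-0.013,0,0,1.557,0,-0.082,0.139,-0.013,0,0,1.557,0,-0.082,0.139,-0.013,0,0,1.557,0,-0.082,0.139,-0.013,0,0,1.557,0,-0.082,0.139,-0.013,0,0,1.557,0,-0.082,0.139,-0.013,0,0,1.557,0,-0.082,0.139,-0.013,0,0,1.557,0,-0.082,0.139,-0.013,0,0,1.557,0,-0.082,0.139,-0.013,0,0,1.557,0,-0.082,0.139,-0.013,0,0,1.557,0]'

```text
clock: 6.68
eef_pos: [496.0, 167.0, 260.2]
tcp_rot: [-3.139, 0.001, 1.672]
contact_force: [0.6, -0.1, -0.4]
opening: 0.499
grasp_force: 0.0
```

Request:
send_rows --targets '[0,0,0,0,0,0.127,0,0,0,0,0,0,0.127,0,0,0,0,0,0,0.127,0]'

```text
clock: 6.93
eef_pos: [496.1, 167.0, 260.5]
tcp_rot: [-3.14, 0.001, 1.555]
contact_force: [0.1, 1.1, 0.0]
opening: 0.499
grasp_force: 0.0
```

```bash
python3 - <<'E'
from h import *
w,a,s=grab('wrist','w2.png'),grab('scene'),grab('side')
for b in blobs(mask(w,'red'),50): print(b,onz(w,b[0],183))
for n,f,ro in(('sc',a,(330,250,375,290)),('sd',s,(220,150,280,280))):
  for b in blobs(mask(f,'red'),8,999,ro): print(n,b)
go((496,167,260,91.5))
E
```

```text
sd (array([254.4, 197.8]), array([251, 191,   7,  15,  72], dtype=int32))
sd (array([265.8, 199.1]), array([259, 194,  14,  11,  58], dtype=int32))
at [496.3 167.1 261. ] 89.1 t 7.1 op 0.5
(496, 167, 260, 91.5) [-0.0001 -0.0003  0.001 ] [-0.0007  0.0002 -0.0425] n>= 1.0
```

View pics/w2.png

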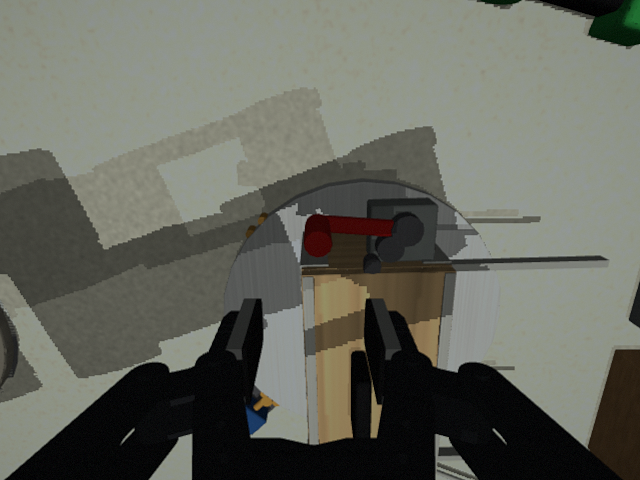

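Wrist view from above the lever: knob top at about (319,243), pivot hub at (407,229), crate edges nearly square to the image.

```bash
python3 - <<'E'
from h import *
w,s=grab('wrist'),grab('side')
print('knob',onz(w,(319,243),183),onz(s,(254.5,192.5),183),tri(w,(319,243),s,(254.5,192.5)))
print('piv',onz(w,(407,229),143)); k=onz(w,(319,243),183)
print('post by edges',onz(w,(312,280),143),onz(w,(307,440),143),'hinge',onz(w,(440,280),143))
g=onz(w,(358,352),183);print('handle end',g)
E
```

```text
knob [499.80156629 170.33069482 183.        ] [497.99075037 165.7234656  183.        ] (array([500.03033059, 168.82291716, 179.18264042]), np.float64(0.43756012050362164))
piv [563.48205358 165.4346932  143.        ]
post by edges [494.59086905 126.09957974 143.        ] [487.56216251 -30.27600314 143.        ] hinge [590.93417791 124.65440848 143.        ]
handle end [525.6503674   90.50493832 183.        ]
```

Request:
send_rows --targets '[0,0.003,0.04,0,0,0,0,0,0.003,0.08,0,0,0,0,0,0.003,0.108,0,0,0,0,0,0.003,0.108,0,0,0,0,0,0.003,0.108,0,0,0,-1,0,0.003,0.108,0,0,0,-1,0,0.003,0.108,0,0,0,-1,0,0.003,0.108,0,0,0,-1,0,0.003,0.108,0,0,0,-1,0,0.003,0.108,0,0,0,-1]' --grip_force 25

```text
clock: 8.02
eef_pos: [499.1, 167.3, 155.1]
tcp_rot: [-3.142, -0.001, 1.551]
contact_force: [-5.3, 0.8, -0.4]
opening: 0.201
grasp_force: 25.3
```

```bash
cat >> h.py <<'E'
def arc(C,deg,n,yawk=1.):
    C=np.array(C,float); s=r.sense(); v=s['eef_pos'][:2]-C; y0=np.degrees(s['tcp_rot'][2]); L=[]
    print('F',s['contact_force'].round(1),'grip',s['grasp_force'],'r',np.hypot(*v),'ang',np.degrees(np.arctan2(v[1],v[0])))
    for k in range(1,n+1):
        c=C+R.from_euler('z',deg*k/n,degrees=True).apply([*v,0])[:2]
        L.append((*[float(q) for q in c.round(1)],float(s['eef_pos'][2].round(1)),float(round(y0+yawk*deg*k/n,1))))
    go(*L)
E
python3 -c "
from h import *
arc((563.5,166),-88,12)"
```

```text
F [-5.3  0.8 -0.4] grip 25.30082881450653 r 64.39181958605755 ang 178.81753938613792
at [499.1 167.3 155.1] 88.9 t 8.0 op 0.2
(499.8, 175.5, 155.1, 81.6) [ 0.0082  0.0005 -0.    ] [-1.000e-04 -6.000e-04  1.273e-01] n>= 2.0
(501.6, 183.6, 155.1, 74.2) [ 0.0163  0.0022 -0.    ] [-1.000e-04 -6.000e-04  2.565e-01] n>= 3.0
(504.3, 191.3, 155.1, 66.9) [ 0.0241  0.0047 -0.    ] [-2.000e-04 -6.000e-04  3.839e-01] n>= 4.0
(508.0, 198.7, 155.1, 59.6) [ 0.0315  0.0083 -0.    ] [-2.000e-04 -6.000e-04  5.113e-01] n>= 5.0
(512.7, 205.5, 155.1, 52.2) [ 0.0384  0.0128 -0.    ] [-2.000e-04 -6.000e-04  6.404e-01] n>= 6.0
(518.1, 211.7, 155.1, 44.9) [ 0.0447  0.0181 -0.    ] [-3.000e-04 -6.000e-04  7.678e-01] n>= 7.0
(524.3, 217.1, 155.1, 37.6) [ 0.0502  0.0242 -0.    ] [-3.000e-04 -5.000e-04  8.953e-01] n>= 8.0
(531.2, 221.7, 155.1, 30.2) [ 0.055  0.031 -0.   ] [-3.0000e-04 -5.0000e-04  1.0244e+00] n>= 9.0
(538.5, 225.4, 155.1, 22.9) [ 0.0588  0.0383 -0.    ] [-4.0000e-04 -5.0000e-04  1.1518e+00] n>= 10.0
(546.3, 228.1, 155.1, 15.6) [ 0.0617  0.046  -0.    ] [-4.0000e-04 -5.0000e-04  1.2792e+00] n>= 11.0
(554.4, 229.7, 155.1, 8.2) [ 0.0634  0.0541 -0.    ] [-5.0000e-04 -5.0000e-04  1.4084e+00] n>= 12.0
(562.6, 230.4, 155.1, 0.9) [ 0.0643  0.0622 -0.    ] [-5.0000e-04 -4.0000e-04  1.5358e+00] n>= 13.0
```

Request:
send_rows --targets '[0.008,0.0005,0,0,0,0.12,-1,0.016,0.002,0,0,0,0.24,-1,0.024,0.005,0,0,0,0.36,-1,0.0315,0.008,0,0,0,0.48,-1,0.0385,0.013,0,0,0,0.6,-1,0.0445,0.018,0,0,0,0.72,-1,0.05,0.024,0,0,0,0.84,-1,0.055,0.031,0,0,0,0.96,-1,0.059,0.038,0,0,0,1.08,-1,0.0615,0.046,0,0,0,1.2,-1,0.0635,0.054,0,0,0,1.32,-1,0.0645,0.062,0,0,0,1.44,-1]'

```text
clock: 9.02
eef_pos: [562.2, 229.2, 154.9]
tcp_rot: [3.14, 0.002, 0.105]
contact_force: [-6.4, -8.7, -0.1]
opening: 0.204
grasp_force: 25.6
```

```bash
python3 -c "
from h import *
arc((563.5,166),-4,1)"
```

```text
F [-6.4 -8.7 -0.1] grip 25.638244450092316 r 63.251214697039536 ang 91.15335569564996
at [562.2 229.2 154.9] 6.0 t 9.0 op 0.2
(566.6, 229.2, 154.9, 2.0) [0.0043 0.0005 0.    ] [0.0019 0.0016 0.0705] n>= 1.0
```

Request:
send_rows --targets '[0.003,0.001,0,0,0,0.05,-1,0.005,0.001,0,0,0,0.08,-1,0.005,0.001,0,0,0,0.08,-1]'

```text
clock: 9.27
eef_pos: [566.7, 229.0, 154.9]
tcp_rot: [3.14, 0.002, 0.03]
contact_force: [-7.0, -5.2, 1.1]
opening: 0.205
grasp_force: 25.6
```

Request:
send_rows --targets '[0,0,0,0,0,0,0,0,0,0,0,0,0,0,0,0,0,0,0,0,0,0,0,-0.04,0,0,0,0,0,0,-0.08,0,0,0,0,0,0,-0.1,0,0,0,0,0,0,-0.1,0,0,0,0]'

```text
clock: 9.85
eef_pos: [571.0, 231.2, 260.2]
tcp_rot: [-3.138, -0.01, 0.031]
contact_force: [0.5, 0.7, 1.2]
opening: 0.498
grasp_force: 0.0
```

```bash
python3 - <<'E'
from h import *
s=grab('side'); a=grab('scene')
for n,f,ro in(('sc',a,(300,220,400,310)),('sd',s,(220,150,300,280))):
  for b in blobs(mask(f,'red'),8,999,ro): print(n,b)
go((519,32,215,180))
E
```

```text
sc (array([340.8, 287.9]), array([336, 282,  10,  14,  62], dtype=int32))
sc (array([349.2, 290.2]), array([347, 289,   5,   4,  13], dtype=int32))
sd (array([261.7, 177.5]), array([256, 165,  18,  25, 147], dtype=int32))
at [568.6 230.3 255.1] 1.8 t 9.9 op 0.5
(519, 32, 215, 180) [-0.056   0.1967  0.0397] [ 5.2000e-03 -2.0000e-03 -3.1102e+00] n>= 25.0
```

```bash
python3 - <<'E'
from h import *
go((529,32,225,91.6))
E
```

```text
at [568.6 230.3 255.1] 1.8 t 9.9 op 0.5
(529, 32, 225, 91.6) [-0.0459  0.197   0.0297] [ 0.0017 -0.0036 -1.5673] n>= 13.0
```

Request:
send_rows --targets '[-0.046,0.197,0.03,0,0,-1.567,0.3,-0.046,0.197,0.03,0,0,-1.567,0.3,-0.046,0.197,0.03,0,0,-1.567,0.3,-0.046,0.197,0.03,0,0,-1.567,0.3,-0.046,0.197,0.03,0,0,-1.567,0.3,-0.046,0.197,0.03,0,0,-1.567,0.3,-0.046,0.197,0.03,0,0,-1.567,0.3,-0.046,0.197,0.03,0,0,-1.567,0.3,-0.046,0.197,0.03,0,0,-1.567,0.3,-0.046,0.197,0.03,0,0,-1.567,0.3,-0.046,0.197,0.03,0,0,-1.567,0.3,-0.046,0.197,0.03,0,0,-1.567,0.3]'

```text
clock: 10.95
eef_pos: [527.2, 31.5, 222.1]
tcp_rot: [-3.14, 0.0, 1.512]
contact_force: [-0.2, -1.1, 0.2]
opening: 0.651
grasp_force: 0.0
```

```bash
python3 - <<'E'
from h import *
w=grab('wrist','w3.png'); go((529,32,154,91.6))
E
```

```text
at [527.2  31.5 222.1] 87.1 t 11.0 op 0.65
(529, 32, 154, 91.6) [0.0006 0.0019 0.0681] [-0.002   0.0001 -0.0777] n>= 2.0
```

View pics/w3.png

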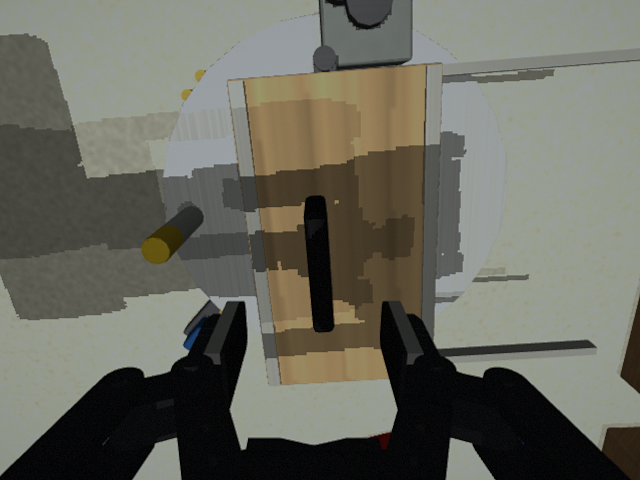

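The handle runs from (315,198) to (323,330), centred between the fingers. I go down, grip it, and pull the lid open along tool y.

Request:
send_rows --targets '[0.001,0.002,0.035,0,0,-0.07,0.3,0.001,0.002,0.068,0,0,-0.07,0.3,0.001,0.002,0.068,0,0,-0.07,0.3,0.001,0.002,0.068,0,0,-0.07,-1,0.001,0.002,0.068,0,0,-0.07,-1,0.001,0.002,0.068,0,0,-0.07,-1,0.001,0.002,0.068,0,0,-0.07,-1,0.001,0.002,0.068,0,0,-0.07,-1,0.001,0.002,0.068,0,0,-0.07,-1]' --grip_force 25

```text
clock: 11.75
eef_pos: [531.1, 32.5, 157.1]
tcp_rot: [3.139, -0.0, 1.575]
contact_force: [-1.1, 0.5, 8.1]
opening: 0.133
grasp_force: 29.0
```

Request:
send_rows --targets '[0,0.008,0,0,0,0,-1,0,0.018,0,0,0,0,-1,0,0.028,0,0,0,0,-1,0,0.038,0,0,0,0,-1,0,0.048,0,0,0,0,-1,0,0.058,0,0,0,0,-1,0,0.068,0,0,0,0,-1,0,0.078,0,0,0,0,-1,0,0.086,0,0,0,0,-1,0,0.094,0,0,0,0,-1,0,0.1,0,0,0,0,-1,0,0.1,0,0,0,0,-1]'

```text
clock: 12.75
eef_pos: [632.1, 33.7, 157.1]
tcp_rot: [3.138, -0.001, 1.575]
contact_force: [1.1, 5.0, 6.8]
opening: 0.132
grasp_force: 28.9
```

Request:
send_rows --targets '[0.001,0.003,0,0,0,0,-1,0.001,0.006,0,0,0,0,-1,0.001,0.007,0,0,0,0,-1,0.001,0.007,0,0,0,0,-1]'

```text
clock: 13.08
eef_pos: [635.5, 33.8, 157.1]
tcp_rot: [-3.139, 0.0, 1.576]
contact_force: [-10.9, -0.3, 14.4]
opening: 0.134
grasp_force: 30.2
```

Request:
send_rows --targets '[0,0,0,0,0,0,0.3,0,0,0,0,0,0,0.3,0,0,0,0,0,0,0.3,0,0,-0.04,0,0,0,0.3,0,0,-0.08,0,0,0,0.3,0,0,-0.12,0,0,0,0.3,0,0,-0.143,0,0,0,0.3,0,0,-0.143,0,0,0,0.3]'

```text
clock: 13.75
eef_pos: [639.9, 34.0, 305.1]
tcp_rot: [3.132, -0.0, 1.575]
contact_force: [-0.1, 1.1, 0.4]
opening: 0.651
grasp_force: 0.0
```

```bash
python3 - <<'E'
from h import *
go((585,-293,280,197))
a,s=grab('scene'),grab('side')
for n,f,ro in(('sc',a,(230,130,320,210)),('sd',s,(370,290,460,420))):
  for b in blobs(mask(f,'blk'),60,999,ro): print(n,b)
E
```

```text
at [639.9  34.  305.1] 90.3 t 13.8 op 0.65
(585, -293, 280, 197) [-0.3267 -0.0566  0.0244] [ 0.0072  0.009  -1.863 ] n>= 15.0
sc (array([277.6, 155.5]), array([273, 150,  11,  12, 105], dtype=int32))
sc (array([254.9, 180. ]), array([247, 172,  17,  17, 167], dtype=int32))
sd (array([420.1, 317.4]), array([411, 304,  19,  28, 250], dtype=int32))
sd (array([388.9, 375.7]), array([382, 360,  15,  32, 267], dtype=int32))
```

Request:
send_rows --targets '[-0.327,-0.057,0.024,0,0,-1.863,1,-0.327,-0.057,0.024,0,0,-1.863,1,-0.327,-0.057,0.024,0,0,-1.863,1,-0.327,-0.057,0.024,0,0,-1.863,1,-0.327,-0.057,0.024,0,0,-1.863,1,-0.327,-0.057,0.024,0,0,-1.863,1,-0.327,-0.057,0.024,0,0,-1.863,1,-0.327,-0.057,0.024,0,0,-1.863,1,-0.327,-0.057,0.024,0,0,-1.863,1,-0.327,-0.057,0.024,0,0,-1.863,1,-0.327,-0.057,0.024,0,0,-1.863,1,-0.327,-0.057,0.024,0,0,-1.863,1]'

```text
clock: 14.85
eef_pos: [580.3, -293.6, 271.8]
tcp_rot: [3.14, -0.004, 3.043]
contact_force: [-0.2, -0.8, -1.1]
opening: 1.004
grasp_force: 0.0
```

Request:
send_rows --targets '[0,0,0,0,0,-0.363,1,0,0,0,0,0,-0.363,1,0,0,0,0,0,-0.363,1,0,0,0,0,0,-0.363,1]'

```text
clock: 15.18
eef_pos: [580.6, -293.0, 272.1]
tcp_rot: [3.139, -0.003, -2.877]
contact_force: [0.1, -0.2, -0.1]
opening: 1.002
grasp_force: 0.0
```

```bash
python3 - <<'E'
from h import *
w,a,s=grab('wrist','w4.png'),grab('scene','s4.png'),grab('side')
cv2.imwrite('pics/z5.png',np.hstack([cv2.resize(w['color'],(440,330)),cv2.resize(a['color'][130:300,220:400],(350,330))]))
go((585,-293,280,197))
for b in blobs(mask(w,'red'),200,99999): print(b,onz(w,b[0],40))
for n,f,ro in(('sc',a,(230,130,320,210)),('sd',s,(370,290,460,420))):
  for b in blobs(mask(f,'blk'),60,999,ro): print(n,b)
E
```

```text
at [ 581.1 -293.1  273.1] -165.3 t 15.3 op 1.0
(585, -293, 280, 197) [-0.0038 -0.0009 -0.0069] [ 0.0013 -0.0014 -0.0407] n>= 1.0
(array([308.9,  35.4]), array([ 279,    0,   60,   68, 1610], dtype=int32)) [ 443.82279479 -333.98909347   40.        ]
(array([326.6, 195.6]), array([321, 163,  12,  60, 524], dtype=int32)) [ 577.89906147 -279.66698751   40.        ]
(array([296. , 219.2]), array([290, 197,  12,  42, 321], dtype=int32)) [ 609.74952316 -303.11409432   40.        ]
sc (array([294.7, 152.4]), array([288, 144,  14,  18, 133], dtype=int32))
sc (array([254.9, 180.1]), array([247, 172,  18,  18, 171], dtype=int32))
sd (array([420.2, 317.2]), array([411, 303,  19,  29, 259], dtype=int32))
sd (array([389. , 375.7]), array([382, 360,  15,  32, 266], dtype=int32))
```

View pics/z5.png

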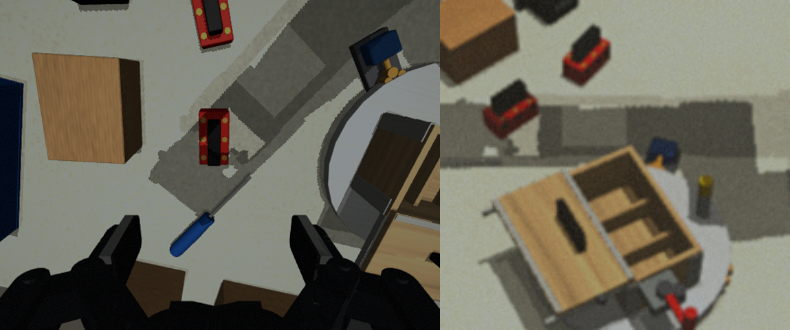

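The lid is open with three bays visible. Breaker 2 is at wrist pixel (308,204), carton well clear, screwdriver below it. Next, the rib pose.

```bash
cat >> h.py <<'E'
def rib(w,near,z=74):
    """rib top pose by wrist camera: red+black hull of module nearest the pixel; returns fits"""
    for k,zz in(('blk',z),('red',40)):
        m=mask(w,k); m=cv2.morphologyEx(m,cv2.MORPH_CLOSE,np.ones((9,9),np.uint8)) if k=='red' else m
        n,l,st,ce=cv2.connectedComponentsWithStats(m)
        i=min((j for j in range(1,n) if st[j,4]>200),key=lambda j:np.hypot(*(ce[j]-near)))
        ys,xs=np.where(l==i); p=np.array([onz(w,q,zz)[:2] for q in zip(xs,ys)],np.float32)
        q=cv2.minAreaRect(p); print(k,zz,ce[i].round(),st[i][:4],np.round(q[0],1),np.round(q[1],1),round(q[2],1))
        if k=='red': continue
        ang=q[2] if q[1][0]>q[1][1] else q[2]-90
        print('   rib yaw',ang)
E
python3 - <<'E'
from h import *
w=grab('wrist'); rib(w,(308,204))
a,s=grab('scene'),grab('side')
print(tri(a,(254.9,176.5),s,(420.2,313.5)))
cv2.imwrite('pics/c.png',cv2.resize(w['color'][140:260,250:370],None,fx=5,fy=5))
E
```

```text
blk 74 [311. 206.] [301 172  21  68] [ 585.4 -294.2] [63.9 17.9] 16.2
   rib yaw 16.238914489746094
red 40 [297. 219.] [291 196  12  42] [ 608.3 -303.9] [43.6 10.6] 15.6
(array([ 585.0250083 , -292.50209922,   73.19634653]), np.float64(0.5114052436938382))
```

View pics/c.png

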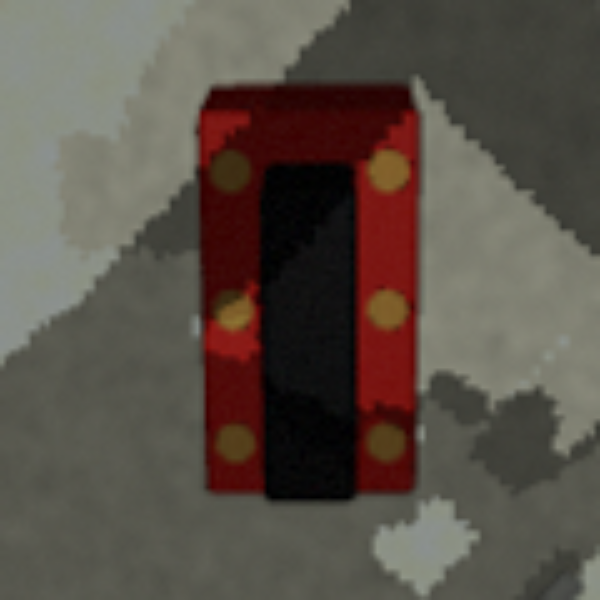

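The crop shows breaker 2 upright, its rib parallel to the body. Rib centre is (585.5,-293.5), yaw 16.2°, height about 73–74 from two views, as specified.

```bash
python3 -c "
from h import *
go((585.5,-293.5,46,196.2))"
```

```text
at [ 581.4 -293.3  273.9] -165.2 t 15.5 op 1.0
(585.5, -293.5, 46, 196.2) [-0.004  -0.0014  0.2279] [ 0.0004 -0.0005 -0.0248] n>= 6.0
```

Request:
send_rows --targets '[-0.002,-0.001,0.04,0,0,-0.02,1,-0.002,-0.001,0.08,0,0,-0.02,1,-0.002,-0.001,0.12,0,0,-0.02,1,-0.002,-0.001,0.16,0,0,-0.02,1,-0.002,-0.001,0.2,0,0,-0.02,1,-0.002,-0.001,0.228,0,0,-0.02,1,-0.002,-0.001,0.228,0,0,-0.02,1,-0.002,-0.001,0.228,0,0,-0.02,1,-0.002,-0.001,0.228,0,0,-0.02,1]'

```text
clock: 16.23
eef_pos: [585.0, -294.4, 48.2]
tcp_rot: [-3.14, 0.002, -2.862]
contact_force: [0.3, -0.4, 0.6]
opening: 0.999
grasp_force: 0.0
```

```bash
python3 -c "
from h import *
go((585.5,-293.5,46,196.2))"
```

```text
at [ 585.  -294.4   48.2] -164.0 t 16.2 op 1.0
(585.5, -293.5, 46, 196.2) [-0.0008  0.0008  0.0022] [-0.0016  0.0017 -0.0033] n>= 1.0
```

Good pose. I close and lift.

Request:
send_rows --targets '[0,0,0,0,0,0,-1,0,0,0,0,0,0,-1,0,0,0,0,0,0,-1,0,0,0,0,0,0,-1,0,0,0,0,0,0,-1,0,0,0,0,0,0,-1,0,0,-0.02,0,0,0,-1,0,0,-0.06,0,0,0,-1,0,0,-0.1,0,0,0,-1,0,0,-0.14,0,0,0,-1,0,0,-0.18,0,0,0,-1,0,0,-0.18,0,0,0,-1]' --grip_force 50

```text
clock: 17.23
eef_pos: [587.3, -295.6, 235.1]
tcp_rot: [-3.133, 0.009, -2.862]
contact_force: [2.3, -0.7, -2.4]
opening: 0.203
grasp_force: 50.3
```

```bash
python3 - <<'E'
from h import *
A=np.array([544.5,32.]); 
for ps in(1.7,):
    Rz=R.from_euler('z',ps,degrees=True)
    for n,y in(('bay0',-64),('bay1',0),('bay2',64)): print(n,A+Rz.apply([0,y,0])[:2])
go((546,-32,230,181.7))
E
```

```text
bay0 [546.39863962 -31.97183105]
bay1 [544.5  32. ]
bay2 [542.60136038  95.97183105]
at [ 587.3 -295.6  235.1] -164.0 t 17.2 op 0.2
(546, -32, 230, 181.7) [-0.0331  0.2647  0.0032] [-0.007   0.0097  0.2503] n>= 7.0
```

Request:
send_rows --targets '[-0.01,0.04,-0.005,0,0,0.05,-1,-0.02,0.08,-0.005,0,0,0.1,-1,-0.025,0.12,-0.005,0,0,0.15,-1,-0.028,0.16,-0.005,0,0,0.2,-1,-0.03,0.2,-0.005,0,0,0.25,-1,-0.032,0.235,-0.005,0,0,0.25,-1,-0.033,0.265,-0.005,0,0,0.25,-1,-0.033,0.265,-0.005,0,0,0.25,-1,-0.033,0.265,-0.005,0,0,0.25,-1,-0.033,0.265,-0.005,0,0,0.25,-1]'

```text
clock: 18.07
eef_pos: [542.0, -30.1, 230.9]
tcp_rot: [-3.141, -0.001, -3.111]
contact_force: [-0.1, -0.5, -2.9]
opening: 0.198
grasp_force: 50.9
```

```bash
python3 - <<'E'
from h import *
w,a,s=grab('wrist','w5.png'),grab('scene','s5.png'),grab('side','d5.png')
cv2.imwrite('pics/z6.png',np.hstack([cv2.resize(a['color'][190:310,260:380],(400,400),interpolation=cv2.INTER_CUBIC),cv2.resize(s['color'][160:280,240:360],(400,400),interpolation=cv2.INTER_CUBIC)]))
go((545,32,230,181.7))
E
```

```text
at [542.3 -31.  231.1] -178.4 t 18.2 op 0.2
(545, 32, 230, 181.7) [-0.0045  0.0629  0.0011] [-0.0002 -0.0004 -0.0009] n>= 2.0
```

View pics/w5.png

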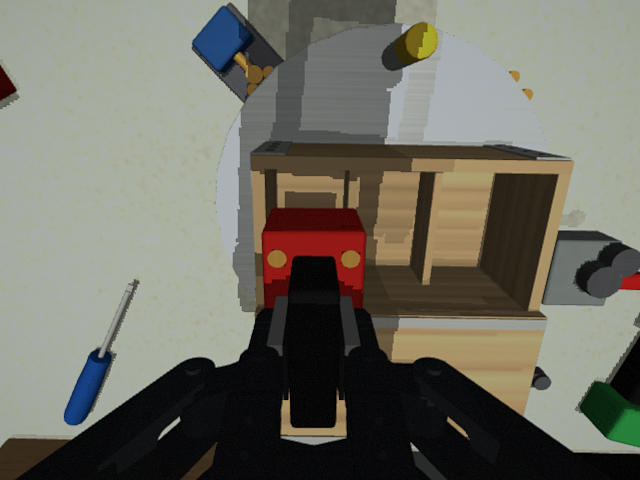

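View pics/z6.png

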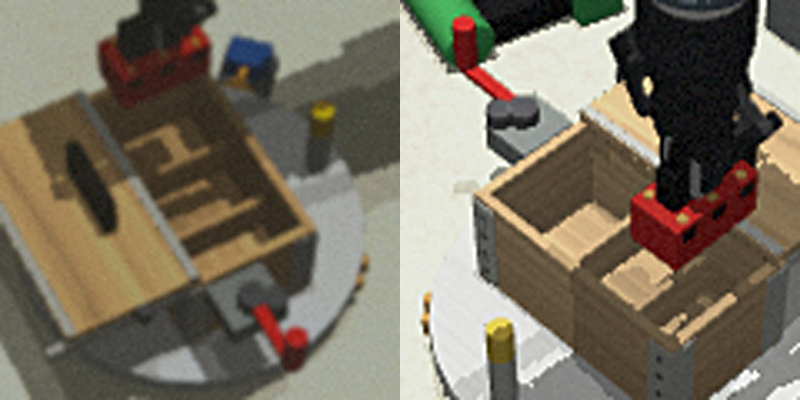

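The wrist view shows the crate open: rim outer corners at (252,157) and (573,160), the second partition's top from (427,172) to (426,285), and the held module level and square. The scene and side crops confirm the module over bay 0 and the lever fully out. I cast these points onto their heights.

```bash
python3 - <<'E'
from h import *
w,a,s=grab('wrist'),grab('scene'),grab('side')
for n,u,z in[('-x-y',(252,156),132),('-x+y',(573,160),132),('+x+y',(546,312),132),('+x-y',(257,310),132),('p2 near',(427,172),88),('p2 far',(426,285),88),('p1 near',(347,172),88),('in+y -x',(559,172),132),('in+y +x',(531,310),132)]: print(n,onz(w,u,z).round(1))
for x,y in[(315,232),(200,280),(213,75),(80,97)]: print('scene',onz(a,(260+x*.3,190+y*.3),132).round())
for x,y in[(80,192),(282,340)]: print('side',onz(s,(240+x*.3,160+y*.3),132).round())
for x,y in[(255,120),(375,45)]: pass
E
```

```text
-x-y [489.4 -71.1 132. ]
-x+y [485.8 129.9 132. ]
+x+y [593.7 137.6 132. ]
+x-y [598.4 -70.  132. ]
p2 near [502.9  52.7  88. ]
p2 far [596.1  63.7  88. ]
p1 near [504.7  -7.1  88. ]
in+y -x [493.6 122.9 132. ]
in+y +x [592.4 126.5 132. ]
scene [486. 135. 132.]
scene [588. 131. 132.]
scene [485. -38. 132.]
scene [594. -69. 132.]
side [490. 126. 132.]
side [500. -71. 132.]
```

```bash
python3 -c "
from h import *
go((545,31,230,181.3),(545,31,112,181.3),(545,31,97,181.3))"
```

```text
at [542.3 -30.8 231.2] -178.4 t 18.4 op 0.2
(545, 31, 230, 181.3) [-0.0045  0.0617  0.0012] [-0.     -0.0002  0.006 ] n>= 2.0
(545, 31, 112, 181.3) [-0.0045  0.0617  0.1192] [-0.     -0.0002  0.006 ] n>= 4.0
(545, 31, 97, 181.3) [-0.0045  0.0617  0.1342] [-0.     -0.0002  0.006 ] n>= 4.0
```

Request:
send_rows --targets '[-0.004,0.035,0.001,0,0,0.006,-1,-0.0045,0.0615,0.001,0,0,0.006,-1,-0.0045,0.0615,0.001,0,0,0.006,-1,-0.0045,0.0615,0.001,0,0,0.006,-1,-0.0045,0.0615,0.02,0,0,0.006,-1,-0.0045,0.0615,0.04,0,0,0.006,-1,-0.0045,0.0615,0.06,0,0,0.006,-1,-0.0045,0.0615,0.07,0,0,0.006,-1,-0.0045,0.0615,0.08,0,0,0.006,-1,-0.0045,0.0615,0.08,0,0,0.006,-1,-0.0045,0.0615,0.08,0,0,0.006,-1]'

```text
clock: 19.28
eef_pos: [545.0, 31.2, 151.5]
tcp_rot: [-3.141, -0.0, -3.118]
contact_force: [-0.3, -0.1, -3.6]
opening: 0.203
grasp_force: 51.3
```

```bash
python3 -c "
from h import *
w=grab('wrist'); cv2.imwrite('pics/w6.png',w['color'])
# rows of wood brightness across y at bay level: print profile along crate y at x=508,z=88
h=cv2.cvtColor(w['color'],cv2.COLOR_BGR2GRAY)
o=np.array(w['xyz']); Rt=R.from_euler('xyz',w['attitude']).inv()
def px(p):
    c=Rt.apply(np.array(p)-o); return w['fx']*c[0]/c[2]+w['cx'],w['fy']*c[1]/c[2]+w['cy']
for x in(500,504):
  print(x,[ (y,int(h[int(px((x,y,88))[1]),int(px((x,y,88))[0])])) for y in range(-70,136,4) if 0<=px((x,y,88))[1]<480 and 0<=px((x,y,88))[0]<640])
m=mask(w,'red'); ys,xs=np.where(m>0); print('red cols',xs.min(),xs.max(),ys.min())
go((545,31,97,181.3))"
```

```text
500 [(-70, 205), (-66, 125), (-62, 127), (-58, 127), (-54, 126), (-50, 128), (-46, 127), (-42, 126), (-38, 126), (-34, 126), (-30, 94), (-26, 97), (-22, 96), (-18, 97), (-14, 96), (-10, 97), (-6, 96), (-2, 96), (2, 96), (6, 95), (10, 97), (14, 95), (18, 96), (22, 96), (26, 93), (30, 94), (34, 95), (38, 96), (42, 95), (46, 94), (50, 94), (54, 93), (58, 94), (62, 94), (66, 96), (70, 94), (74, 94), (78, 93), (82, 94), (86, 93), (90, 93), (94, 176), (98, 176), (102, 176), (106, 176), (110, 176), (114, 174), (118, 174), (122, 175), (126, 175), (130, 175), (134, 182)]
504 [(-70, 206), (-66, 124), (-62, 127), (-58, 126), (-54, 125), (-50, 126), (-46, 126), (-42, 126), (-38, 126), (-34, 125), (-30, 94), (-26, 96), (-22, 96), (-18, 96), (-14, 97), (-10, 96), (-6, 95), (-2, 97), (2, 97), (6, 97), (10, 96), (14, 96), (18, 95), (22, 96), (26, 95), (30, 95), (34, 96), (38, 96), (42, 95), (46, 94), (50, 96), (54, 95), (58, 97), (62, 95), (66, 95), (70, 124), (74, 108), (78, 107), (82, 107), (86, 86), (90, 174), (94, 187), (98, 189), (102, 186), (106, 197), (110, 123), (114, 75), (118, 72), (122, 77), (126, 77), (130, 95), (134, 48)]
red cols 262 639 208
at [545.5  31.4 152.1] -178.6 t 19.3 op 0.2
(545, 31, 97, 181.3) [ 0.0005 -0.0003  0.0551] [-0.      0.0009  0.001 ] n>= 2.0
```

Request:
send_rows --targets '[0,0,0.01,0,0,0,-1,0,0,0.018,0,0,0,-1,0,0,0.025,0,0,0,-1,0,0,0.03,0,0,0,-1,0,0,0.03,0,0,0,-1]'

```text
clock: 19.75
eef_pos: [543.9, 31.6, 120.0]
tcp_rot: [-3.142, -0.002, -3.118]
contact_force: [0.9, 0.2, -3.0]
opening: 0.201
grasp_force: 51.5
```

Request:
send_rows --targets '[0,0,0.008,0,0,0,-1,0,0,0.014,0,0,0,-1,0,0,0.019,0,0,0,-1,0,0,0.022,0,0,0,-1,0,0,0.022,0,0,0,-1]'

```text
clock: 20.17
eef_pos: [544.4, 31.6, 98.6]
tcp_rot: [-3.142, -0.001, -3.118]
contact_force: [0.1, 0.3, -3.6]
opening: 0.196
grasp_force: 51.5
```

Request:
send_rows --targets '[0,0,0.001,0,0,0,-1,0,0,0.002,0,0,0,-1,0,0,0.003,0,0,0,-1,0,0,0.003,0,0,0,-1]'

```text
clock: 20.5
eef_pos: [544.9, 31.6, 96.4]
tcp_rot: [-3.142, 0.0, -3.118]
contact_force: [0.6, -0.9, -3.5]
opening: 0.2
grasp_force: 51.5
```

Request:
send_rows --targets '[0,0,0.0015,0,0,0,-1,0,0,0.0015,0,0,0,-1,0,0,0.0015,0,0,0,-0.3,0,0,0.0015,0,0,0,-0.2,0,0,0.0015,0,0,0,-0.2,0,0,0.0015,0,0,0,-0.2,0,0,-0.03,0,0,0,-0.2,0,0,-0.07,0,0,0,-0.2,0,0,-0.11,0,0,0,-0.2,0,0,-0.15,0,0,0,-0.2,0,0,-0.16,0,0,0,-0.2]'

```text
clock: 21.42
eef_pos: [547.7, 31.8, 263.0]
tcp_rot: [3.141, 0.009, -3.118]
contact_force: [1.4, 0.1, 0.4]
opening: 0.399
grasp_force: 0.0
```

```bash
python3 - <<'E'
from h import *
w,a,s=grab('wrist','w7.png'),grab('scene'),grab('side')
rib(w,(320,280),122)
for n,f,ro in(('sc',a,(230,130,360,290)),('sd',s,(270,190,460,420))):
  for b in blobs(mask(f,'blk'),60,999,ro): print(n,b)
go((427,-338,260,206.7))
E
```

```text
blk 122 [313. 216.] [301 176  24  81] [547.   30.9] [64.4 18.4] 1.5
   rib yaw 1.4506030082702637
red 40 [313. 201.] [287 162  53  90] [562.1  31.6] [90.8 49.9] 1.3
sc (array([294.9, 152.2]), array([288, 144,  15,  18, 135], dtype=int32))
sc (array([318.3, 153.7]), array([314, 149,  10,  11,  93], dtype=int32))
sc (array([287., 246.]), array([280, 233,  15,  27, 171], dtype=int32))
sc (array([315.4, 244.7]), array([304, 236,  23,  18, 224], dtype=int32))
sd (array([334.9, 199.7]), array([324, 187,  23,  26, 323], dtype=int32))
sd (array([309.5, 233.7]), array([299, 222,  22,  24, 311], dtype=int32))
sd (array([388.9, 375.7]), array([382, 360,  15,  32, 267], dtype=int32))
at [545.3  31.6 257.2] -178.6 t 21.6 op 0.4
(427, -338, 260, 206.7) [ 0.1271 -0.3667 -0.0032] [-4.00e-04  2.20e-03 -4.42e-01] n>= 10.0
```

Module 1 stands in bay 1: the rib fits its 60×18 size at the expected 122 mm height, yaw 1.4°. Now the other breaker, which has not moved.

Request:
send_rows --targets '[0.127,-0.367,-0.003,0,0,-0.442,1,0.127,-0.367,-0.003,0,0,-0.442,1,0.127,-0.367,-0.003,0,0,-0.442,1,0.127,-0.367,-0.003,0,0,-0.442,1,0.127,-0.367,-0.003,0,0,-0.442,1,0.127,-0.367,-0.003,0,0,-0.442,1,0.127,-0.367,-0.003,0,0,-0.442,1,0.127,-0.367,-0.003,0,0,-0.442,1,0.127,-0.367,-0.003,0,0,-0.442,1,0.127,-0.367,-0.003,0,0,-0.442,1,0.127,-0.367,-0.003,0,0,-0.442,1,0.127,-0.367,-0.003,0,0,-0.442,1]'

```text
clock: 22.57
eef_pos: [425.3, -338.8, 257.1]
tcp_rot: [3.138, -0.001, -2.678]
contact_force: [-0.6, 0.3, -0.1]
opening: 1.001
grasp_force: 0.0
```

```bash
python3 - <<'E'
from h import *
w=grab('wrist','w8.png'); rib(w,(310,215))
a,s=grab('scene'),grab('side')
for n,f,ro in(('sc',a,(230,130,360,290)),('sd',s,(270,190,460,420))):
  for b in blobs(mask(f,'blk'),60,999,ro): print(n,b)
go((427,-338,46,206.7))
E
```

```text
blk 74 [310. 204.] [300 170  22  71] [ 425.6 -341. ] [63.3 18.2] 25.9
   rib yaw 25.94266700744629
red 40 [327. 215.] [321 201  12  36] [ 437.9 -317.3] [35.7 10.8] 27.5
sc (array([294.6, 152.6]), array([288, 144,  14,  18, 144], dtype=int32))
sc (array([286.9, 245.9]), array([280, 233,  14,  27, 148], dtype=int32))
sc (array([315.9, 244.5]), array([305, 236,  23,  18, 209], dtype=int32))
sd (array([309.3, 233.9]), array([299, 223,  22,  23, 295], dtype=int32))
sd (array([434.3, 239.2]), array([413, 229,  49,  17, 189], dtype=int32))
sd (array([389. , 375.5]), array([382, 360,  15,  32, 274], dtype=int32))
at [ 426.5 -337.   258.2] -153.3 t 22.7 op 1.0
(427, -338, 46, 206.7) [-1.000e-04 -1.500e-03  2.122e-01] [ 0.0022 -0.0006  0.0007] n>= 6.0
```

```bash
python3 - <<'E'
from h import *
a,s=grab('scene'),grab('side')
print(onz(a,(276,127),50).round(),onz(s,(442.3,432),50).round())
go((426,-340,46,206.2))
E
```

```text
[ 428. -475.   50.] [ 413. -495.   50.]
at [ 427.  -337.1  258.9] -153.2 t 22.8 op 1.0
(426, -340, 46, 206.2) [ 0.0021 -0.0023  0.2129] [ 0.0009 -0.0002  0.0102] n>= 6.0
```

The relay is 140 mm away, which is clear. Descending.

Request:
send_rows --targets '[0.002,-0.002,0.04,0,0,0.01,0.7,0.002,-0.002,0.08,0,0,0.01,0.7,0.002,-0.002,0.12,0,0,0.01,0.7,0.002,-0.002,0.16,0,0,0.01,0.7,0.002,-0.002,0.19,0,0,0.01,0.7,0.002,-0.002,0.213,0,0,0.01,0.7,0.002,-0.002,0.213,0,0,0.01,0.7,0.002,-0.002,0.213,0,0,0.01,0.7,0.002,-0.002,0.213,0,0,0.01,0.7]'

```text
clock: 23.57
eef_pos: [426.9, -341.2, 47.7]
tcp_rot: [-3.14, 0.001, -2.685]
contact_force: [-0.5, 0.5, -0.2]
opening: 0.85
grasp_force: 0.0
```

Request:
send_rows --targets '[0,0,0,0,0,0,-1,0,0,0,0,0,0,-1,0,0,0,0,0,0,-1,0,0,0,0,0,0,-1,0,0,0,0,0,0,-1,0,0,0,0,0,0,-1,0,0,-0.02,0,0,0,-1,0,0,-0.06,0,0,0,-1,0,0,-0.1,0,0,0,-1,0,0,-0.14,0,0,0,-1,0,0,-0.19,0,0,0,-1,0,0,-0.19,0,0,0,-1]' --grip_force 50

```text
clock: 24.57
eef_pos: [428.1, -342.9, 243.3]
tcp_rot: [-3.133, 0.004, -2.686]
contact_force: [0.9, -1.3, -2.3]
opening: 0.204
grasp_force: 49.5
```

```bash
python3 - <<'E'
from h import *
s=r.sense(); print(s['contact_force'],s['opening'])
go((547,-33,235,181.5))
E
```

```text
[ 0.89648672 -1.30297787 -2.33050811] 0.2035151188724987
at [ 428.1 -342.9  243.3] -153.9 t 24.6 op 0.2
(547, -33, 235, 181.5) [-0.2432  0.226   0.0073] [-0.0075  0.0057  0.4296] n>= 8.0
```

Request:
send_rows --targets '[-0.025,0.023,0.005,0,0,0.06,-1,-0.05,0.046,0.005,0,0,0.12,-1,-0.075,0.07,0.005,0,0,0.18,-1,-0.1,0.093,0.005,0,0,0.24,-1,-0.125,0.116,0.005,0,0,0.3,-1,-0.15,0.139,0.005,0,0,0.36,-1,-0.175,0.163,0.005,0,0,0.43,-1,-0.2,0.186,0.005,0,0,0.43,-1,-0.225,0.209,0.005,0,0,0.43,-1,-0.243,0.226,0.005,0,0,0.43,-1,-0.243,0.226,0.005,0,0,0.43,-1,-0.243,0.226,0.005,0,0,0.43,-1]'

```text
clock: 25.57
eef_pos: [544.1, -30.0, 230.5]
tcp_rot: [3.142, -0.001, -3.113]
contact_force: [0.7, 0.7, -1.2]
opening: 0.202
grasp_force: 49.9
```

```bash
python3 - <<'E'
from h import *
go((546.5,-33,235,181.5),(546.5,-33,150,181.5))
w=grab('wrist','w9.png')
print('held red',); 
for b in blobs(mask(w,'red'),300,99999): print(b)
E
```

```text
at [544.1 -30.  230.5] -178.4 t 25.6 op 0.2
(546.5, -33, 235, 181.5) [-0.0023 -0.003  -0.0045] [ 0.     -0.0015  0.0023] n>= 1.0
(546.5, -33, 150, 181.5) [-0.0024 -0.003   0.0805] [ 0.     -0.0015  0.0023] n>= 2.0
held red
(array([337.1, 242.5]), array([ 261,  178,  164,  129, 6809], dtype=int32))
```

Request:
send_rows --targets '[-0.001,-0.002,0,0,0,0,-1,-0.001,-0.002,0,0,0,0,-1,-0.001,-0.002,0.02,0,0,0,-1,-0.001,-0.002,0.04,0,0,0,-1,-0.001,-0.002,0.06,0,0,0,-1,-0.001,-0.002,0.075,0,0,0,-1,-0.001,-0.002,0.08,0,0,0,-1,-0.001,-0.002,0.08,0,0,0,-1,-0.001,-0.002,0.08,0,0,0,-1]'

```text
clock: 26.37
eef_pos: [545.7, -33.7, 151.9]
tcp_rot: [-3.142, 0.0, -3.117]
contact_force: [0.9, -0.9, -2.5]
opening: 0.198
grasp_force: 49.8
```

```bash
python3 - <<'E'
from h import *
go((546.5,-33,120,181.5)); print(r.sense()['contact_force'])
w=grab('wrist','w10.png'); c=w['color']
cv2.imwrite('pics/w10v.png',c)
E
```

```text
at [545.7 -33.7 151.9] -178.6 t 26.4 op 0.2
(546.5, -33, 120, 181.5) [-0.0008  0.0007  0.0319] [-0.0001  0.0002 -0.0011] n>= 1.0
[ 0.8953698  -0.91019728 -2.45117971]
```

View pics/w10v.png

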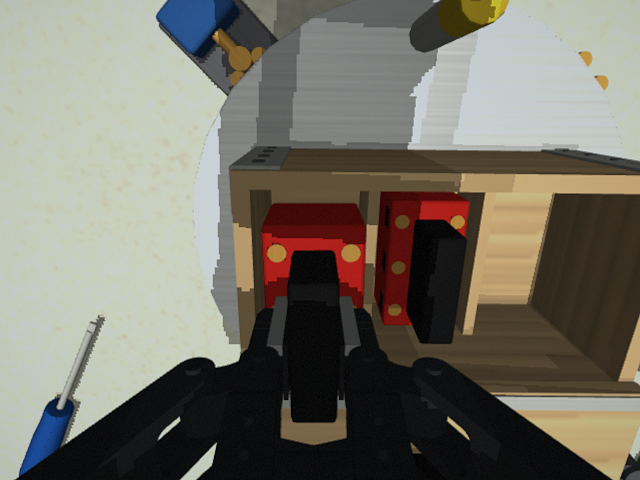

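The held module (262–365 px wide) is centred between the -y wall and the partition. Module 1 stands upright in the middle bay. Descending.

Request:
send_rows --targets '[0,0.001,0.01,0,0,0,-1,0,0.001,0.018,0,0,0,-1,0,0.001,0.025,0,0,0,-1,0,0.001,0.032,0,0,0,-1,0,0.001,0.032,0,0,0,-1]'

```text
clock: 26.83
eef_pos: [544.4, -32.0, 117.6]
tcp_rot: [3.141, -0.003, -3.115]
contact_force: [0.1, -0.3, -3.5]
opening: 0.203
grasp_force: 49.9
```

Request:
send_rows --targets '[0,0,0.008,0,0,0,-1,0,0,0.015,0,0,0,-1,0,0,0.02,0,0,0,-1,0,0,0.022,0,0,0,-1,0,0,0.023,0,0,0,-1,0,0,0.023,0,0,0,-1]'

```text
clock: 27.33
eef_pos: [545.4, -32.1, 96.1]
tcp_rot: [3.142, -0.0, -3.116]
contact_force: [0.8, -0.8, -2.9]
opening: 0.201
grasp_force: 49.9
```

Request:
send_rows --targets '[0,0,0.0015,0,0,0,-1,0,0,0.0015,0,0,0,-1,0,0,0.0015,0,0,0,-0.45,0,0,0.0015,0,0,0,-0.45,0,0,0.0015,0,0,0,-0.45,0,0,-0.01,0,0,0,-0.45,0,0,-0.03,0,0,0,-0.45,0,0,-0.06,0,0,0,-0.45,0,0,-0.1,0,0,0,-0.45,0,0,-0.14,0,0,0,-0.45,0,0,-0.16,0,0,0,-0.45,0,0,-0.16,0,0,0,-0.45]'

```text
clock: 28.33
eef_pos: [548.3, -32.3, 262.9]
tcp_rot: [-3.141, 0.009, -3.116]
contact_force: [-0.5, -0.5, 0.7]
opening: 0.274
grasp_force: 0.0
```

```bash
python3 - <<'E'
from h import *
w=grab('wrist','w11.png'); rib(w,(315,216),122); rib(w,(480,216),122)
a,s=grab('scene'),grab('side')
for n,f,ro in(('sc',a,(230,130,360,290)),('sd',s,(270,190,460,420))):
  for b in blobs(mask(f,'blk'),60,999,ro): print(n,b)
  for b in blobs(mask(f,'red'),15,999,ro): print(n,'red',b)
go((640,35,260,91.5))
E
```

```text
blk 122 [302. 212.] [273 152  56 125] [547.9 -42.1] [99.6 42.3] 1.7
   rib yaw 1.668892502784729
red 40 [314. 199.] [288 160  53  90] [560.7 -31.9] [90.5 49.7] 1.6
blk 122 [502. 209.] [470 155  66 125] [545.9 110.5] [100.1  37.5] 0.8
   rib yaw 0.8009768724441528
red 40 [385. 201.] [361 164  57  90] [562.6  41.2] [91.1 49.8] 1.2
sc (array([301.9, 134.2]), array([297, 129,  11,  11,  90], dtype=int32))
sc (array([305.4, 227.2]), array([295, 219,  24,  18, 238], dtype=int32))
sc (array([286.8, 245.6]), array([280, 233,  14,  27, 158], dtype=int32))
sc (array([315.9, 244.4]), array([305, 236,  23,  18, 217], dtype=int32))
sc red (array([318.2, 229.3]), array([316, 226,   6,   8,  21], dtype=int32))
sc red (array([309., 235.]), array([302, 230,  15,  11,  65], dtype=int32))
sc red (array([320.6, 251. ]), array([310, 242,  22,  17, 110], dtype=int32))
sc red (array([343.2, 288.8]), array([336, 282,  16,  14,  84], dtype=int32))
sd (array([309.4, 233.7]), array([299, 222,  22,  24, 303], dtype=int32))
sd (array([327.4, 248. ]), array([317, 237,  22,  24, 291], dtype=int32))
sd red (array([315.9, 240.8]), array([305, 230,  22,  21, 127], dtype=int32))
at [545.1 -32.1 256.4] -178.5 t 28.5 op 0.28
(640, 35, 260, 91.5) [-0.0966  0.0646 -0.0036] [-0.     -0.      1.5706] n>= 13.0
```

Both modules sit in their bays: the red outlines match in size, at yaw 1.2–1.6°. Now I fetch the lid handle.

Request:
send_rows --targets '[-0.094,0.065,-0.003,0,0,1.57,0.3,-0.094,0.065,-0.003,0,0,1.57,0.3,-0.094,0.065,-0.003,0,0,1.57,0.3,-0.094,0.065,-0.003,0,0,1.57,0.3,-0.094,0.065,-0.003,0,0,1.57,0.3,-0.094,0.065,-0.003,0,0,1.57,0.3,-0.094,0.065,-0.003,0,0,1.57,0.3,-0.094,0.065,-0.003,0,0,1.57,0.3,-0.094,0.065,-0.003,0,0,1.57,0.3,-0.094,0.065,-0.003,0,0,1.57,0.3,-0.094,0.065,-0.003,0,0,1.57,0.3,-0.094,0.065,-0.003,0,0,1.57,0.3]'

```text
clock: 29.48
eef_pos: [636.7, 35.2, 257.2]
tcp_rot: [-3.138, -0.0, 1.661]
contact_force: [0.9, -0.9, -0.5]
opening: 0.649
grasp_force: 0.0
```

```bash
python3 - <<'E'
from h import *
go((635.5,34,156,91))
E
```

```text
at [636.7  35.2 257.2] 95.2 t 29.5 op 0.65
(635.5, 34, 156, 91) [-0.0011 -0.0009  0.1012] [-0.0038 -0.      0.073 ] n>= 3.0
```

Request:
send_rows --targets '[-0.001,-0.001,0,0,0,0.073,0.3,-0.001,-0.001,0.04,0,0,0.073,0.3,-0.001,-0.001,0.08,0,0,0.073,0.3,-0.001,-0.001,0.101,0,0,0.073,0.3,-0.001,-0.001,0.101,0,0,0.073,0.3,-0.001,-0.001,0.101,0,0,0.073,-1,-0.001,-0.001,0.101,0,0,0.073,-1,-0.001,-0.001,0.101,0,0,0.073,-1,-0.001,-0.001,0.101,0,0,0.073,-1,-0.001,-0.001,0.101,0,0,0.073,-1,-0.001,-0.001,0.101,0,0,0.073,-1]' --grip_force 25

```text
clock: 30.4
eef_pos: [635.4, 34.4, 160.2]
tcp_rot: [-3.139, -0.0, 1.594]
contact_force: [-9.7, 0.4, 7.6]
opening: 0.133
grasp_force: 27.0
```

```bash
python3 - <<'E'
from h import *
s=r.sense(); x,y,z=s['eef_pos']; print(s['contact_force'])
go((x-104.5,y-2,z,91),(x-107,y-2,z,91))
E
```

```text
[-9.67473476  0.35555314  7.61838758]
at [635.4  34.4 160.2] 91.3 t 30.4 op 0.13
(np.float64(530.898012997316), np.float64(32.35690318780874), np.float64(160.17443840279262), 91) [ 0.0004 -0.1045  0.0002] [-0.0023 -0.0003  0.0059] n>= 3.0
(np.float64(528.398012997316), np.float64(32.35690318780874), np.float64(160.17443840279262), 91) [ 0.0005 -0.107   0.0002] [-0.0023 -0.0003  0.0059] n>= 3.0
```

Request:
send_rows --targets '[0,-0.01,0,0,0,0,-1,0,-0.02,0,0,0,0,-1,0,-0.03,0,0,0,0,-1,0,-0.04,0,0,0,0,-1,0,-0.05,0,0,0,0,-1,0,-0.06,0,0,0,0,-1,0,-0.07,0,0,0,0,-1,0,-0.08,0,0,0,0,-1,0,-0.09,0,0,0,0,-1,0,-0.098,0,0,0,0,-1,0,-0.103,0,0,0,0,-1,0,-0.105,0,0,0,0,-1]'

```text
clock: 31.4
eef_pos: [532.0, 32.7, 160.2]
tcp_rot: [3.138, -0.002, 1.594]
contact_force: [1.5, 6.4, 5.4]
opening: 0.137
grasp_force: 26.9
```

Request:
send_rows --targets '[0,-0.002,0,0,0,0,-1,0,-0.004,0,0,0,0,-1,0,-0.004,0,0,0,0,-1,0,-0.004,0,0,0,0,-1]'

```text
clock: 31.73
eef_pos: [530.2, 32.6, 160.2]
tcp_rot: [3.135, -0.002, 1.594]
contact_force: [7.8, 5.4, 1.7]
opening: 0.139
grasp_force: 26.8
```

Request:
send_rows --targets '[0,-0.003,0,0,0,0,-1,0,-0.003,0,0,0,0,-1,0,-0.003,0,0,0,0,-1]'

```text
clock: 31.98
eef_pos: [530.2, 32.6, 160.3]
tcp_rot: [3.129, -0.002, 1.594]
contact_force: [19.2, 6.8, -10.0]
opening: 0.135
grasp_force: 26.9
```

Request:
send_rows --targets '[0,0,0,0,0,0,0.1,0,0,0,0,0,0,0.1,0,0,0,0,0,0,0.1,0,0,-0.04,0,0,0,0.1,0,0,-0.08,0,0,0,0.1,0,0,-0.1,0,0,0,0.1,0,0,-0.1,0,0,0,0.1]'

```text
clock: 32.57
eef_pos: [526.9, 31.5, 263.4]
tcp_rot: [3.134, -0.0, 1.595]
contact_force: [0.8, 1.0, 0.9]
opening: 0.549
grasp_force: 0.0
```

```bash
python3 - <<'E'
from h import *
go((567,229.5,260,3))
E
```

```text
at [526.9  31.5 263.4] 91.4 t 32.6 op 0.55
(567, 229.5, 260, 3) [0.1969 0.0447 0.0038] [ 0.0059 -0.0058  1.5422] n>= 13.0
```

Lid is hard against its stop. Back to the lever knob.

Request:
send_rows --targets '[0.197,0.043,0.003,0,0,1.542,0,0.197,0.043,0.003,0,0,1.542,0,0.197,0.043,0.003,0,0,1.542,0,0.197,0.043,0.003,0,0,1.542,0,0.197,0.043,0.003,0,0,1.542,0,0.197,0.043,0.003,0,0,1.542,0,0.197,0.043,0.003,0,0,1.542,0,0.197,0.043,0.003,0,0,1.542,0,0.197,0.043,0.003,0,0,1.542,0,0.197,0.043,0.003,0,0,1.542,0,0.197,0.043,0.003,0,0,1.542,0,0.197,0.043,0.003,0,0,1.542,0]'

```text
clock: 33.57
eef_pos: [562.2, 229.1, 254.3]
tcp_rot: [3.141, 0.002, 0.119]
contact_force: [0.1, 0.1, -0.4]
opening: 0.5
grasp_force: 0.0
```

```bash
python3 - <<'E'
from h import *
w=grab('wrist')
m=mask(w,'red')
for b in blobs(m,50,99999): print(b, onz(w,b[0],183))
go((566.5,229.5,154,3))
E
```

```text
(array([360.4, 234.2]), array([326, 225,  65,  20, 832], dtype=int32)) [576.92266204 202.24875235 183.        ]
at [562.3 229.1 254.3] 6.3 t 33.6 op 0.5
(566.5, 229.5, 154, 3) [ 0.0044 -0.      0.1003] [0.0007 0.0017 0.0576] n>= 3.0
```

Request:
send_rows --targets '[0.004,0,0,0,0,0.05,0,0.004,0,0.04,0,0,0.05,0,0.004,0,0.08,0,0,0.05,0,0.004,0,0.099,0,0,0.05,0,0.004,0,0.099,0,0,0.05,0,0.004,0,0.099,0,0,0.05,-1,0.004,0,0.099,0,0,0.05,-1,0.004,0,0.099,0,0,0.05,-1,0.004,0,0.099,0,0,0.05,-1,0.004,0,0.099,0,0,0.05,-1,0.004,0,0.099,0,0,0.05,-1]'

```text
clock: 34.53
eef_pos: [567.9, 229.9, 157.7]
tcp_rot: [3.142, -0.002, 0.076]
contact_force: [0.1, -5.6, 4.4]
opening: 0.201
grasp_force: 26.2
```

```bash
python3 -c "
from h import *
arc((563.5,166),88,12)"
```

```text
F [ 0.1 -5.6  4.4] grip 26.222327649593353 r 64.01911935100684 ang 86.05445602709392
at [567.9 229.9 157.7] 4.3 t 34.5 op 0.2
(559.7, 229.9, 157.7, 11.7) [-0.0082 -0.0007 -0.    ] [ 1.000e-04 -1.900e-03 -1.285e-01] n>= 2.0
(551.6, 228.9, 157.7, 19.0) [-0.0163 -0.0003 -0.    ] [ 0.0003 -0.0019 -0.256 ] n>= 3.0
(543.7, 226.9, 157.7, 26.3) [-0.0244  0.0011 -0.    ] [ 0.0004 -0.0019 -0.3834] n>= 4.0
(536.1, 223.8, 157.7, 33.7) [-0.0322  0.0036 -0.    ] [ 5.000e-04 -1.900e-03 -5.125e-01] n>= 5.0
(528.9, 219.9, 157.7, 41.0) [-0.0396  0.007  -0.0001] [ 6.000e-04 -1.800e-03 -6.399e-01] n>= 6.0
(522.3, 215.0, 157.7, 48.3) [-0.0466  0.0114 -0.0001] [ 0.0008 -0.0018 -0.7673] n>= 7.0
(516.4, 209.3, 157.7, 55.7) [-0.0529  0.0166 -0.0001] [ 0.0009 -0.0018 -0.8965] n>= 8.0
(511.2, 203.0, 157.7, 63.0) [-0.0586  0.0225 -0.0001] [ 1.0000e-03 -1.7000e-03 -1.0239e+00] n>= 9.0
(506.9, 196.0, 157.7, 70.3) [-0.0634  0.0292 -0.0001] [ 1.1000e-03 -1.7000e-03 -1.1513e+00] n>= 10.0
(503.6, 188.5, 157.7, 77.7) [-0.0672  0.0364 -0.0001] [ 1.2000e-03 -1.6000e-03 -1.2805e+00] n>= 11.0
(501.2, 180.7, 157.7, 85.0) [-0.0702  0.044  -0.0001] [ 1.4000e-03 -1.6000e-03 -1.4079e+00] n>= 12.0
(499.8, 172.6, 157.7, 92.3) [-0.0722  0.052  -0.0001] [ 1.5000e-03 -1.5000e-03 -1.5353e+00] n>= 13.0
```

Request:
send_rows --targets '[-0.008,0,0,0,0,-0.12,-1,-0.016,0,0,0,0,-0.24,-1,-0.0245,0.001,0,0,0,-0.36,-1,-0.032,0.0035,0,0,0,-0.48,-1,-0.0395,0.007,0,0,0,-0.6,-1,-0.0465,0.0115,0,0,0,-0.72,-1,-0.053,0.0165,0,0,0,-0.84,-1,-0.0585,0.0225,0,0,0,-0.96,-1,-0.0635,0.029,0,0,0,-1.08,-1,-0.067,0.0365,0,0,0,-1.2,-1,-0.07,0.044,0,0,0,-1.32,-1,-0.072,0.052,0,0,0,-1.44,-1]'

```text
clock: 35.53
eef_pos: [499.2, 174.1, 157.8]
tcp_rot: [3.141, -0.003, 1.521]
contact_force: [-5.6, 5.3, 6.5]
opening: 0.197
grasp_force: 26.5
```

```bash
python3 -c "
from h import *
arc((563.5,166),8,2)"
```

```text
F [-5.6  5.3  6.5] grip 26.50406152009964 r 64.79775516529959 ang 172.81282799129966
at [499.2 174.1 157.8] 87.2 t 35.5 op 0.2
(498.8, 169.6, 157.8, 91.2) [-0.0045 -0.0002 -0.0001] [ 0.0008 -0.0029 -0.0704] n>= 1.0
(498.7, 165.1, 157.8, 95.2) [-0.009  -0.0001 -0.0001] [ 0.0009 -0.0029 -0.1402] n>= 2.0
```

Request:
send_rows --targets '[-0.004,0,0,0,0,-0.05,-1,-0.007,0,0,0,0,-0.07,-1,-0.009,0,0,0,0,-0.07,-1,-0.009,0,0,0,0,-0.07,-1,-0.009,0,0,0,0,-0.07,-1]'

```text
clock: 35.95
eef_pos: [498.7, 166.0, 157.8]
tcp_rot: [3.141, -0.004, 1.584]
contact_force: [-6.5, 8.2, 7.3]
opening: 0.195
grasp_force: 26.6
```

Request:
send_rows --targets '[-0.003,0,0,0,0,0,-1,-0.003,0,0,0,0,0,-1,-0.003,0,0,0,0,0,-1]'

```text
clock: 36.2
eef_pos: [498.5, 165.4, 157.9]
tcp_rot: [3.141, -0.008, 1.583]
contact_force: [-9.1, 23.0, 5.4]
opening: 0.2
grasp_force: 26.5
```

Request:
send_rows --targets '[0.002,0,0,0,0,0,-1,0.002,0,0,0,0,0,0,0.002,0,0,0,0,0,0,0.002,0,0,0,0,0,0,0.002,0,-0.04,0,0,0,0,0.002,0,-0.08,0,0,0,0,0.002,0,-0.1,0,0,0,0,0.002,0,-0.1,0,0,0,0]'

```text
clock: 36.87
eef_pos: [501.7, 163.4, 261.6]
tcp_rot: [3.133, -0.003, 1.585]
contact_force: [0.6, 0.2, -0.2]
opening: 0.5
grasp_force: 0.0
```

```bash
python3 -c "
from h import *
s,a=grab('side'),grab('scene')
for n,f,ro in(('sc',a,(300,220,400,310)),('sd',s,(220,150,300,280))):
  for k in('red','yel'):
    for b in blobs(mask(f,k),8,999,ro): print(n,k,b)
go((418.5,27.5,240,155))"
```

```text
sd red (array([256.1, 198.9]), array([253, 192,   7,  17,  73], dtype=int32))
sd red (array([267.3, 199.3]), array([261, 194,  13,  12,  59], dtype=int32))
sd yel (array([269.5, 261.8]), array([266, 256,   8,  13,  89], dtype=int32))
at [499.3 162.7 257. ] 90.8 t 37.0 op 0.5
(418.5, 27.5, 240, 155) [-0.1341 -0.0827  0.0168] [ 2.1000e-03  5.0000e-04 -1.1202e+00] n>= 9.0
```

Request:
send_rows --targets '[-0.134,-0.083,0.017,0,0,-1.12,0.3,-0.134,-0.083,0.017,0,0,-1.12,0.3,-0.134,-0.083,0.017,0,0,-1.12,0.3,-0.134,-0.083,0.017,0,0,-1.12,0.3,-0.134,-0.083,0.017,0,0,-1.12,0.3,-0.134,-0.083,0.017,0,0,-1.12,0.3,-0.134,-0.083,0.017,0,0,-1.12,0.3,-0.134,-0.083,0.017,0,0,-1.12,0.3,-0.134,-0.083,0.017,0,0,-1.12,0.3,-0.134,-0.083,0.017,0,0,-1.12,0.3,-0.134,-0.083,0.017,0,0,-1.12,0.3,-0.134,-0.083,0.017,0,0,-1.12,0.3]'

```text
clock: 37.97
eef_pos: [417.3, 27.5, 238.6]
tcp_rot: [-3.141, -0.001, 2.701]
contact_force: [-0.3, 0.0, -0.3]
opening: 0.648
grasp_force: 0.0
```

```bash
python3 -c "
from h import *
go((418.5,27.5,94,155))"
```

```text
at [417.3  27.5 238.6] 154.8 t 38.0 op 0.65
(418.5, 27.5, 94, 155) [-0.0013  0.0006  0.1446] [-0.0007 -0.0013 -0.0038] n>= 4.0
```

Request:
send_rows --targets '[-0.001,0.001,0.04,0,0,0,0.3,-0.001,0.001,0.08,0,0,0,0.3,-0.001,0.001,0.12,0,0,0,0.3,-0.001,0.001,0.145,0,0,0,0.3,-0.001,0.001,0.145,0,0,0,0.3,-0.001,0.001,0.145,0,0,0,-1,-0.001,0.001,0.145,0,0,0,-1,-0.001,0.001,0.145,0,0,0,-1,-0.001,0.001,0.145,0,0,0,-1,-0.001,0.001,0.145,0,0,0,-1,-0.001,0.001,0.145,0,0,0,-1]' --grip_force 40

```text
clock: 38.88
eef_pos: [421.0, 28.4, 96.2]
tcp_rot: [3.139, 0.004, 2.705]
contact_force: [1.4, 3.5, 9.0]
opening: 0.221
grasp_force: 39.8
```

```bash
python3 -c "
from h import *
arc((544.2,31.2),90,12,85/90)"
```

```text
F [1.4 3.5 9. ] grip 39.75892245769501 r 123.2431592798137 ang -178.72098668981073
at [421.   28.4  96.2] 155.0 t 38.9 op 0.22
(422.4, 12.4, 96.2, 162.1) [-0.0081 -0.0139  0.    ] [ 0.0022  0.0037 -0.1244] n>= 1.0
(425.9, -3.3, 96.2, 169.1) [-0.0179 -0.0267  0.    ] [ 0.002   0.0039 -0.2465] n>= 2.0
(431.4, -18.5, 96.2, 176.2) [-0.0293 -0.0381  0.    ] [ 0.0018  0.004  -0.3704] n>= 3.0
(438.9, -32.8, 96.2, 183.3) [-0.0421 -0.0479  0.0001] [ 0.0015  0.0041 -0.4944] n>= 4.0
(448.1, -46.0, 96.2, 190.4) [-0.0561 -0.056   0.0001] [ 0.0013  0.0042 -0.6183] n>= 5.0
(459.0, -57.9, 96.2, 197.5) [-0.071  -0.0622  0.0001] [ 0.001   0.0043 -0.7422] n>= 6.0
(471.4, -68.2, 96.2, 204.6) [-0.0866 -0.0663  0.0002] [ 7.000e-04  4.400e-03 -8.661e-01] n>= 7.0
(485.0, -76.9, 96.2, 211.6) [-0.1026 -0.0684  0.0002] [ 5.000e-04  4.500e-03 -9.883e-01] n>= 8.0
(499.6, -83.7, 96.2, 218.7) [-0.1187 -0.0684  0.0003] [ 2.0000e-04  4.6000e-03 -1.1122e+00] n>= 9.0
(515.0, -88.5, 96.2, 225.8) [-0.1347 -0.0662  0.0004] [-1.0000e-04  4.6000e-03 -1.2361e+00] n>= 10.0
(530.8, -91.3, 96.2, 232.9) [-0.1502 -0.0621  0.0004] [-4.00e-04  4.70e-03 -1.36e+00] n>= 11.0
(547.0, -92.0, 96.2, 240.0) [-0.1651 -0.0558  0.0005] [-7.000e-04  4.700e-03 -1.484e+00] n>= 12.0
```

Request:
send_rows --targets '[-0.004,-0.007,0,0,0,-0.062,-1,-0.008,-0.014,0,0,0,-0.124,-1,-0.013,-0.0205,0,0,0,-0.185,-1,-0.018,-0.0265,0,0,0,-0.247,-1,-0.0235,-0.0325,0,0,0,-0.308,-1,-0.0295,-0.038,0,0,0,-0.37,-1,-0.0355,-0.043,0,0,0,-0.432,-1,-0.042,-0.048,0,0,0,-0.494,-1,-0.049,-0.052,0,0,0,-0.556,-1,-0.056,-0.056,0,0,0,-0.618,-1,-0.0635,-0.059,0,0,0,-0.68,-1,-0.071,-0.062,0,0,0,-0.742,-1]'

```text
clock: 39.88
eef_pos: [458.4, -58.1, 96.3]
tcp_rot: [-3.141, 0.002, -2.832]
contact_force: [-8.6, 1.4, 12.5]
opening: 0.22
grasp_force: 40.6
```

```bash
python3 -c "
from h import *
arc((544.2,31.2),45.5,6,42.5/45)"
```

```text
F [-8.6  1.4 12.5] grip 40.55556893348694 r 123.87470040871466 ang -133.87045329942168
at [458.4 -58.1  96.3] -162.3 t 39.9 op 0.22
(470.9, -68.7, 96.3, -155.1) [-0.0087 -0.0139 -0.    ] [-0.0006  0.0022 -0.1253] n>= 2.0
(484.7, -77.5, 96.3, -148.0) [-0.0192 -0.0265  0.    ] [-0.0007  0.0021 -0.2492] n>= 2.0
(499.6, -84.4, 96.3, -140.8) [-0.0313 -0.0376  0.    ] [-0.0009  0.0021 -0.3749] n>= 3.0
(515.2, -89.2, 96.3, -133.6) [-0.0447 -0.0469  0.0001] [-0.001   0.002  -0.5006] n>= 5.0
(531.4, -92.0, 96.3, -126.5) [-0.0593 -0.0545  0.0001] [-0.0011  0.002  -0.6245] n>= 5.0
(547.7, -92.6, 96.3, -119.3) [-0.0746 -0.0601  0.0001] [-0.0013  0.0019 -0.7501] n>= 7.0
```

Request:
send_rows --targets '[-0.004,-0.007,0,0,0,-0.062,-1,-0.0085,-0.014,0,0,0,-0.124,-1,-0.0135,-0.0205,0,0,0,-0.187,-1,-0.019,-0.0265,0,0,0,-0.249,-1,-0.025,-0.032,0,0,0,-0.312,-1,-0.031,-0.0375,0,0,0,-0.375,-1,-0.038,-0.0425,0,0,0,-0.437,-1,-0.0445,-0.047,0,0,0,-0.5,-1,-0.052,-0.051,0,0,0,-0.562,-1,-0.059,-0.0545,0,0,0,-0.624,-1,-0.067,-0.0575,0,0,0,-0.687,-1,-0.0745,-0.06,0,0,0,-0.75,-1]'

```text
clock: 40.88
eef_pos: [545.5, -93.7, 96.3]
tcp_rot: [3.141, -0.002, -2.082]
contact_force: [-4.4, -0.9, 10.0]
opening: 0.221
grasp_force: 40.4
```

```bash
python3 -c "
from h import *
arc((544.2,31.2),3,1,0)"
```

```text
F [-4.4 -0.9 10. ] grip 40.36917328834534 r 124.8652696960126 ang -89.41807174342355
at [545.5 -93.7  96.3] -119.3 t 40.9 op 0.22
(552.0, -93.4, 96.3, -119.3) [-0.0034 -0.0056 -0.    ] [ 0.0009 -0.002   0.0004] n>= 1.0
```

Request:
send_rows --targets '[-0.001,-0.0015,0,0,0,0,-1,-0.002,-0.003,0,0,0,0,-1,-0.002,-0.003,0,0,0,0,-1,-0.002,-0.003,0,0,0,0,-1]'

```text
clock: 41.22
eef_pos: [547.7, -93.9, 96.2]
tcp_rot: [3.139, -0.004, -2.085]
contact_force: [-13.4, -6.5, 18.1]
opening: 0.218
grasp_force: 42.2
```

Request:
send_rows --targets '[0,0,0,0,0,0,0,0,0,0,0,0,0,0.3,0,0,0,0,0,0,0.3,0,0,0,0,0,0,0.3,0,0,-0.04,0,0,0,0.3,0,0,-0.08,0,0,0,0.3,0,0,-0.12,0,0,0,0.3,0,0,-0.15,0,0,0,0.3,0,0,-0.15,0,0,0,0.3,0,0,-0.15,0,0,0,0.3]'

```text
clock: 42.05
eef_pos: [551.2, -92.7, 246.4]
tcp_rot: [-3.138, 0.001, -2.086]
contact_force: [-0.2, 0.3, -0.4]
opening: 0.652
grasp_force: 0.0
```

```bash
python3 - <<'E'
from h import *
w,s,a=grab('wrist','w12.png'),grab('side','d12.png'),grab('scene','s12.png')
for b in blobs(mask(w,'yel'),30,9999): print('w',b,onz(w,b[0],124))
for n,f in(('sd',s),('sc',a)):
  for k in('yel','red'):
    for b in blobs(mask(f,k),8,999,(220,140,440,330)): print(n,k,b[0],b[1],onz(f,b[0],118 if k=='yel' else 170).round())
# orange pegs / roller in side view
def px(f,p):
    c=R.from_euler('xyz',f['attitude']).inv().apply(np.array(p)-f['xyz']); return (f['fx']*c[0]/c[2]+f['cx']).round(1),(f['fy']*c[1]/c[2]+f['cy']).round(1)
h=cv2.cvtColor(s['color'],cv2.COLOR_BGR2HSV); m=((h[...,0]>8)&(h[...,0]<20)&(h[...,1]>150)&(h[...,2]>90)).astype(np.uint8)
print('orange',blobs(m,3,400,(230,260,390,340)))
go((420,-150,300,240))
E
```

```text
w (array([319.4, 217.7]), array([306, 210,  26,  16, 270], dtype=int32)) [544.11182021 -97.12310845 124.        ]
sd yel [345.8 262.6] [342 257   9  12  88] [542. -99. 118.]
sd red [275.2 260.2] [262 253  22  18 199] [403. -13. 170.]
sc yel [296.1 207. ] [294 206   5   4  12] [ 540. -100.  118.]
sc red [356.5 214.6] [352 210  10  10  44] [424.  33. 170.]
orange [(array([303.8, 303.2]), array([302, 303,   4,   2,   5], dtype=int32)), (array([306.1, 307.1]), array([302, 303,   7,   9,  15], dtype=int32)), (array([310.8, 303.6]), array([309, 303,   5,   3,   8], dtype=int32))]
at [549.1 -92.5 243. ] -119.5 t 42.2 op 0.65
(420, -150, 300, 240) [ 0.1137  0.0842 -0.0568] [ 0.0022 -0.0008  0.0087] n>= 4.0
```

```bash
python3 - <<'E'
from h import *
s=grab('side'); C=np.array([544.2,31.2])
d=cv2.imread('pics/d5.png')
for n,im in(('load',d),('disp',s['color'])):
    f=dict(s); f['color']=im
    b=[b for b in blobs(mask(f,'yel'),40,200,(250,240,360,290))][0][0]
    p=onz(s,b,113)[:2]; v=p-C
    print(n,b,p.round(1),np.degrees(np.arctan2(v[1],v[0])).round(2),np.hypot(*v))
    h=cv2.cvtColor(im,cv2.COLOR_BGR2HSV); m=((h[...,0]>8)&(h[...,0]<22)&(h[...,1]>120)&(h[...,2]>90))[296:318,296:322]
    print('\n'.join(''.join('#' if q else '.' for q in r_) for r_ in m))
E
```

```text
load [269.5 261.8] [419.   27.3] -178.2 125.30806435554979
..........................
..........................
..........................
..........................
..........................
..........................
......##.......#..........
......############........
.......########.#.........
.......########.#.........
.......##########.........
.........######...........
..........####............
..........####............
..........####............
..........####............
..........................
..........................
..........................
..........................
..........................
..........................
disp [345.8 262.6] [544.6 -96.3] -89.83 127.52348231377611
..........................
..........................
..........................
..........................
..........................
..........................
.......#.#......#.........
......############........
.......#.########.........
.......########.#.........
......###########.........
.........#####............
..........####............
..........####............
..........###.............
...........##.............
..........................
..........................
..........................
..........................
..........................
..........................
```

The peg-and-roller pattern is the same as in the loading detent, and the post has turned about 89–90° around the axis. The gripper is clear of everything. Handing in.

```bash
python3 -c "
from rig import r
print(r.sign_off())"
```

```text
the job is handed in; nothing more can be done
None
```

The job is handed in, but sign-off returned no verdict: both breakers on the bench stand upright in the crate (bays 0 and 1), the lid is shut and locked, and the crate is in its dispatch detent, finished at about 42 s of the 192 s.

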